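# Fit the drive cog onto the splined hub

## Task

The big white cog is half pushed in under the low rack. Draw it out by its rim until it lies flat on the bench wholly clear of the rack and let go of it; then take it by its collar, bring it over the upright hub of the blue drive unit, turn it until the wide slot in its bore (orange mark) meets the wide orange master spline, and slide it down fully home against the flange, then let go. Leave everything else on the bench where it is.

Things in the scene. Friction and masses are not known exactly. Their poses are not given: they have to be found in the camera images.
- cog_center (a point): Loose white nylon cog, 0.3 kg, flat, collar up. Point on its axis, 25 mm above its underside (half its height). Rim: radius 64 to 76 mm (12 thick), 28 mm high. Web: 8 mm plate at the bottom; trough between collar and rim 38 mm wide, open above. Collar: tube 52 mm wide, to 50 mm above the underside. z up; x to the master slot. Starts with its axis 4 to 12 mm behind the rack board's front edge.
- cog_mark (a point): Orange mark on the cog's collar top at the wide master slot, 24 mm out from the axis along the cog's x, 50 mm above its underside; an orange line also runs out along web and rim. The bore goes right through: lands at radius 16 mm, five slots to radius 21.5 mm every 72 degrees, four 9 mm wide, the master slot 17 mm wide.
- hub_seat (a point): Point on the axis of the fixed upright steel hub that does not turn, on top of its 72 mm wide flange, 60 mm above the bench, where the cog's underside rests when home. Splines to radius 20 mm rise from here to 35 mm above, every 72 degrees: four 6 mm wide, the orange master spline 14 mm wide (1.5 mm play each side in its slot). z up; x to the master spline.
- hub_top (a point): Tip of the hub on its axis, 55 mm above the flange. The round core has radius 14 mm, coned over its top 7 mm. A cog with its slots off the splines rests on the spline tops, 35 mm too high. Below the flange: blue housing 100 mm square, top 52 mm above the bench, on a 160 mm square plate; a black motor lies on the +x side, to 147 mm from the axis.
- rack: Fixed low rack: grey board 250 mm wide (y), 150 mm deep (x), underside 60 and top 68 mm above the bench, on four 22 mm square legs at its corners (202 mm clear between). Origin on the bench below the middle of the board's front edge; x points in under the board, away from its open front. Stock to 125 mm above the bench stands on it, 70 mm or more behind the front edge.
- meter: Bystander: loose green multimeter 150 x 76 x 34 mm, origin at the middle of its underside, long side along its x.
- sleeve: Bystander: loose aluminium sleeve standing upright, 48 mm diameter, 50 mm high, origin at the middle of its foot.
- pinion: Bystander: loose dark steel sprocket 72 mm diameter, 12 mm thick, lying flat, origin at the middle of its underside.
- hexkey: Bystander: loose steel hex key, 120 mm long, short leg 28 mm, 8 mm thick, lying, origin at the middle of its long leg.
- driver: Bystander: loose green-handled screwdriver, 200 mm long, 26 mm thick, lying, origin below its middle.
- roller: Bystander: loose white plastic roller standing upright, 32 mm diameter, 45 mm high, origin at the middle of its foot.
There are look-alikes about, which are no part of the job. Of the things like the part that bears cog_center, leave any that is black or brown; of the rest the smaller one is meant.

How it is judged:
By the outcome, as a careful person would: the job done as asked, in the order asked, and still so for the second after the job is handed in, with the robot touching nothing.
It also fails if it takes over 54 s, if anything falls off the work surface, if the arm or the gripper's body presses on something with over 40 N, if the wrist force passes 120 N, or if a joint passes its speed limit or range.

## Robot

A 6-joint arm with a two-finger parallel gripper is mounted at the origin on the work surface. World frame = base frame: x ahead of the robot, y to its left, z up, the work surface at z = 0. Lengths are in m, angles in rad, forces in N, time in s.
With the tool pointing down it reaches from about 0.35 to 0.775 m from the base axis. Payload 7.3 kg.
Tool frame: the origin (TCP) lies on the mounting face of the last link; the fingertips stand 178 mm ahead of it and the grasp point (between the pads) lies 159 mm ahead of it; z points along the fingers, y is the direction in which the jaws open and shut (so a half turn about z gives the same grasp; the last joint's range is limited). The gripper opens to 92 mm and grips with 3 to 60 N. Pads are 19 mm wide; open, the fingers measure 130 mm over their backs; the gripper's body (75 mm by 190 mm) begins 47 mm behind the grasp point.
Start: joints at [-1.312, 0.342, 1.524, -0, 1.275, -0.146], TCP at [0.207, -0.483, 0.405] pointing down, gripper open.
Joint ranges: [-2.53, 2.53], [-0.77, 2.02], [0.04, 2.7], [-1, 4.14], [0.28, 2.66], [-3.11, 3.11]. Speed limits (rad/s): [2.57, 2.57, 3.14, 3.14, 3.14, 3.14].

## Interface

Orientations are given as a 3x3 rotation matrix whose columns are the frame's x, y, z axes.
In Python, from plant import ctrl, viewer, ticket gives the robot as it stands.
- The arm moves only by the tool play_rows, never from a script. Its argument "moves" is text: rows parted by semicolons, each of 5 numbers parted by spaces: the opening, from -1 (shut) to 1 (fully open), then the shift along the tool's x, y, z in cm, then the turn about the tool's z in rad. A call has exactly 8 rows; each row shifts and turns the pose as measured when the row begins, along the tool's axes as they then stand; what a row does not reach is not made up. A row lasts 1/10 s, in which the tool goes at most 50 mm and 8.59 degrees, less where a joint would pass 70% of its speed; a pose out of reach is approached as far as the arm can. A call is refused whole if a number of a shift passes 5 or a number of a turn 0.15, either way. A call with a gripper value outside its range is refused whole. The fingers move at their own pace and stop on an object; the grip force is fixed at half the most. Time passes only in rows, so rows that do not move let the fingers close, or fill a call up. It gives the time, the measured TCP pose, the force and the opening at its end, in the units of the state.
- ctrl.get_state(): the state, without advancing time (a new reading comes with each control period).
- viewer.camera(name): name is "scene" or "top"; returns the picture (420x560x3 uint8, blue, green, red); there is no depth.
- viewer.camera_info(name): a dict with "camera_matrix" (3x3 intrinsics, pixels), "rvec" (rotation vector, rad) and "tvec" (3), from world to camera coordinates, as OpenCV has them. Camera axes: x right, y down, z forward; pixel columns grow to the right and rows downward; lengths in m; the calibration is good to about 2 mm. A picture is of the moment at which its call begins. camera_info takes no time and is no camera call.
- ticket.finish_job(): hands the job in, once; it reports no verdict.
The state is a dict: "t": time; "joint_pos": joint angles; "joint_vel": joint speeds; "tau": joint torques, N m; "tcp_pos": TCP position; "eef_rot": TCP orientation; "ft_force": force on the tool from outside, world axes, zero at the start; "moment": the same for the moment, N m; "grip_width": opening from 0.0 (shut) to 1.0 (fully open).
Only numpy, scipy, OpenCV 4.12 (cv2) and the standard library are available. Lean on these libraries where they do the work, as an engineer would, in place of code of your own. Each camera call takes 0.05 s, during which the arm holds its last target.

## Working session

There is one attempt and no reset: what is moved stays moved. The work goes in short steps, Python scripts to look and compute and a tool call to move; the robot and the scene stay as the last step left them, time stands still between calls to the robot, and variables do not carry over. Pictures are saved under pics/ and viewed, and the job is handed in when it is done.

Besides the shell and the picture viewer there is one more tool, called after ">>>" as name(argument=value, ...) on one line, values as JSON. play_rows: Moves the arm, as the interface text tells. Its arguments: {"type":"object","properties":{"moves":{"type":"string"}},"required":["moves"]}

```bash
ls; mkdir -p pics; cat > h.py <<'E'
import numpy as np, cv2
from plant import ctrl, viewer, ticket
def cam(n):
    i=viewer.camera_info(n); K=np.array(i["camera_matrix"],float); R=cv2.Rodrigues(np.array(i["rvec"],float))[0]; t=np.array(i["tvec"],float).ravel(); return K,R,t
def ray(n,px,z):
    K,R,t=cam(n); d=R.T@np.linalg.solve(K,[px[0],px[1],1.]); c=-R.T@t; return c+d*(z-c[2])/d[2]
def proj(n,p):
    K,R,t=cam(n); q=(R@np.atleast_2d(p).T).T+t; q=(K@q.T).T; return q[:,:2]/q[:,2:]
def snap(n,f):
    im=np.ascontiguousarray(viewer.camera(n)); cv2.imwrite("pics/"+f+".png",im); return im
E
python3 - <<'E'
from h import *
for n in("scene","top"):
    snap(n,n+"0"); K,R,t=cam(n); print(n,K.round(1).tolist(),(-R.T@t).round(3),R.round(2).tolist())
s=ctrl.get_state(); print(s)
E
```

```text
pics
scene [[525.3, 0.0, 274.3], [0.0, 525.3, 211.0], [0.0, 0.0, 1.0]] [ 1.377 -1.148  1.099] [[0.79, 0.61, -0.01], [0.34, -0.46, -0.82], [-0.51, 0.64, -0.57]]
top [[485.1, 0.0, 282.3], [0.0, 485.1, 205.6], [0.0, 0.0, 1.0]] [ 0.324 -0.003  1.388] [[-0.02, -1.0, 0.0], [-0.99, 0.02, -0.1], [0.1, -0.0, -1.0]]
{'t': 0.1, 'joint_pos': array([-1.31199945e+00,  3.42654472e-01,  1.52490523e+00, -8.27414142e-06,
        1.27540021e+00, -1.45986247e-01]), 'joint_vel': array([ 0.00125346,  0.00018693, -0.00278998, -0.00129435, -0.00034205,
        0.00046045]), 'tau': array([ 8.83041030e-04, -4.32005024e+01, -2.44695747e+01,  7.18687079e-02,
        5.25856472e-02, -4.22625749e-05]), 'tcp_pos': array([ 0.20675145, -0.48244981,  0.40411923]), 'eef_rot': array([[ 9.19186911e-01,  3.93821400e-01, -3.57559741e-04],
       [ 3.93821516e-01, -9.19185983e-01,  1.31970845e-03],
       [ 1.91065527e-04, -1.35387345e-03, -9.99999065e-01]]), 'ft_force': array([-0.6051798 , -0.02525525, -0.06383217]), 'moment': array([ 0.04884776, -0.05710189, -0.00134455]), 'grip_width': 0.9966529445521886}
```

View pics/scene0.png

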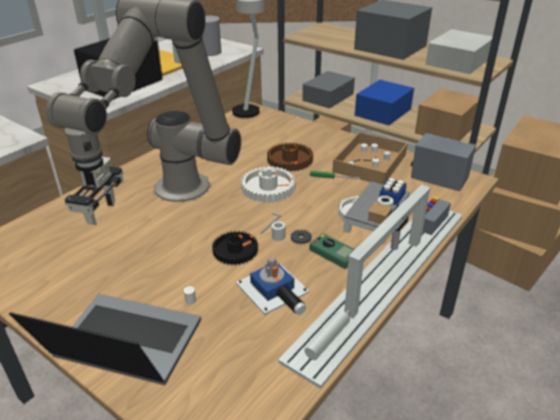

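View pics/top0.png

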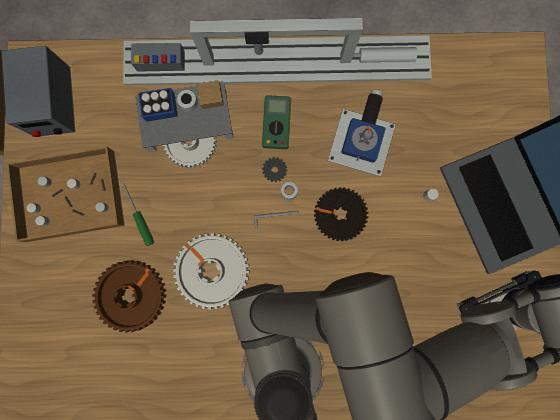

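```bash
python3 - <<'E'
from h import *
a=cv2.imread("pics/top0.png"); b=cv2.imread("pics/scene0.png")
c1=cv2.resize(a[70:180,120:250],None,fx=3,fy=3,interpolation=cv2.INTER_CUBIC)
c2=cv2.resize(a[80:190,320:420],None,fx=3,fy=3,interpolation=cv2.INTER_CUBIC)
c3=cv2.resize(b[170:250,320:420],None,fx=4,fy=4,interpolation=cv2.INTER_CUBIC)
c4=cv2.resize(b[245:315,230:315],None,fx=4,fy=4,interpolation=cv2.INTER_CUBIC)
def put(l):
    H=max(x.shape[0] for x in l); return np.hstack([cv2.copyMakeBorder(x,0,H-x.shape[0],0,8,cv2.BORDER_CONSTANT) for x in l])
cv2.imwrite("pics/c1.png",put([c1,c2])); cv2.imwrite("pics/c2.png",put([c3,c4]))
for n,px,z in [("top",(188,150),.03),("top",(211,271),.03),("top",(365,140),.06),("top",(137,117),.068),("top",(230,137),.068),("top",(223,84),.068)]: print(px,ray(n,px,z).round(3))
E
```

```text
(188, 150) [0.621 0.257 0.03 ]
(211, 271) [0.279 0.193 0.03 ]
(365, 140) [ 0.634 -0.242  0.06 ]
(137, 117) [0.709 0.391 0.068]
(230, 137) [0.648 0.133 0.068]
(223, 84) [0.799 0.151 0.068]
```

View pics/c1.png

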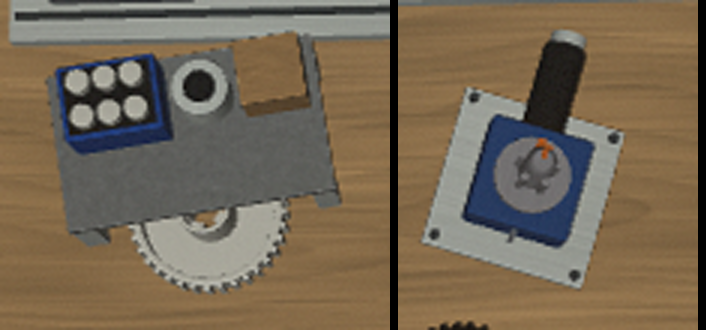

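View pics/c2.png

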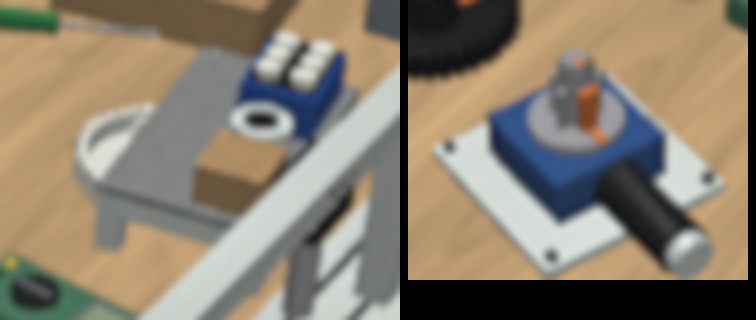

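```bash
cat >> h.py <<'E'
def fitc(P):
    A=np.c_[2*P,np.ones(len(P))]; s=np.linalg.lstsq(A,(P**2).sum(1),rcond=None)[0]; return s[:2],np.sqrt(s[2]+s[0]**2+s[1]**2)
E
python3 - <<'E'
from h import *
a=cv2.imread("pics/top0.png"); h=cv2.cvtColor(a,cv2.COLOR_BGR2HSV)
# rack board grey
m=cv2.inRange(h,(0,0,70),(179,60,150)); m[:75]=0;m[155:]=0;m[:,:125]=0;m[:,240:]=0
n,l,s,_=cv2.connectedComponentsWithStats(m);k=1+s[1:,4].argmax(); c=max(cv2.findContours((l==k).astype(np.uint8),0,1)[0],key=cv2.contourArea)
print("rack",s[k]); ap=cv2.approxPolyDP(c,4,True)[:,0]; print(ap.tolist())
for p in ap: print(p,ray("top",p,.068)[:2].round(3))
# cog: white (low sat, bright)
for name,box in(("cog",(135,180,150,225)),("big",(225,315,165,255))):
    w=cv2.inRange(h,(0,0,165),(179,50,255)); z=np.zeros_like(w); y0,y1,x0,x1=box; z[y0:y1,x0:x1]=w[y0:y1,x0:x1]
    z=cv2.morphologyEx(z,cv2.MORPH_CLOSE,np.ones((3,3)))
    c=max(cv2.findContours(z,0,1)[0],key=cv2.contourArea)[:,0].astype(float)
    P=np.array([ray("top",p,.026)[:2] for p in c])
    if name=="cog": P=P[P[:,0]<0.64]
    for _ in range(4):
        ce,r=fitc(P); d=np.linalg.norm(P-ce,axis=1)-r; P=P[(d>-.004)&(d<.006)]
    print(name,ce.round(4),r.round(4),len(P),d.std().round(4), proj("top",[*ce,.05]))
# hub flange (z=.06), plate corners
w=cv2.inRange(h,(0,0,110),(179,60,220)); 
for im,nm in((cv2.inRange(h,(100,80,40),(130,255,255)),"blue"),):
    z=np.zeros_like(im); z[100:180,320:410]=im[100:180,320:410]
    c=max(cv2.findContours(z,0,1)[0],key=cv2.contourArea); r=cv2.minAreaRect(c); print(r)
    print(ray("top",r[0],.052).round(4), [ray("top",p,.052)[:2].round(3).tolist() for p in cv2.boxPoints(r)])
o=cv2.inRange(h,(3,150,120),(20,255,255)); 
ys,xs=np.nonzero(o[100:180,320:410]); print("or",xs.mean()+320,ys.mean()+100,len(xs))
ys,xs=np.nonzero(o[100:180,150:230]); print("orcog",len(xs), (xs.mean()+150,ys.mean()+100) if len(xs) else 0)
E
```

```text
rack [ 136   81  104   74 3168]
[[239, 81], [219, 81], [224, 105], [206, 109], [199, 104], [196, 86], [175, 89], [178, 115], [148, 122], [140, 115], [138, 93], [143, 147], [156, 150], [151, 145], [167, 143], [172, 154], [169, 142], [180, 141], [192, 150], [199, 137], [212, 135], [213, 143], [218, 134], [232, 138], [223, 84]]
[239  81] [0.807 0.106]
[219  81] [0.808 0.162]
[224 105] [0.739 0.149]
[206 109] [0.728 0.199]
[199 104] [0.743 0.219]
[196  86] [0.795 0.227]
[175  89] [0.787 0.286]
[178 115] [0.713 0.277]
[148 122] [0.694 0.36 ]
[140 115] [0.715 0.383]
[138  93] [0.778 0.389]
[143 147] [0.624 0.374]
[156 150] [0.615 0.338]
[151 145] [0.629 0.352]
[167 143] [0.634 0.307]
[172 154] [0.603 0.294]
[169 142] [0.637 0.302]
[180 141] [0.639 0.272]
[192 150] [0.613 0.238]
[199 137] [0.649 0.219]
[212 135] [0.654 0.183]
[213 143] [0.632 0.18 ]
[218 134] [0.657 0.166]
[232 138] [0.645 0.127]
[223  84] [0.799 0.151]
cog [0.6341 0.2563] 0.0578 39 0.0018 [[186.76721015 144.05056297]]
big [0.2785 0.1924] 0.0916 25 0.0011 [[210.16525576 271.40461275]]
((362.98114013671875, 140.0660400390625), (35.1642951965332, 36.94998550415039), 15.945395469665527)
[ 0.6357 -0.2383  0.052 ] [[0.6, -0.175], [0.701, -0.207], [0.672, -0.301], [0.571, -0.269]]
or 368.3529411764706 128.64705882352942 17
orcog 0 0
```

```bash
python3 - <<'E'
from h import *
a=cv2.imread("pics/top0.png"); h=cv2.cvtColor(a,cv2.COLOR_BGR2HSV)
S=cv2.GaussianBlur(h[:,:,1],(3,3),0)
print(S[155:175,189].tolist())
w=(S<70).astype(np.uint8)*255
z=np.zeros_like(w); z[146:180,155:225]=w[146:180,155:225]
n,l,s,_=cv2.connectedComponentsWithStats(z);k=1+s[1:,4].argmax();print(s[k])
c=max(cv2.findContours((l==k).astype(np.uint8),0,1)[0],key=cv2.contourArea)[:,0].astype(float)
c=c[c[:,1]>147]
for zz in (0,.014,.028):
    P=np.array([ray("top",p,zz)[:2] for p in c])
    ce=np.array([.63,.257]); r=.076
    for _ in range(6):
        d=np.linalg.norm(P-ce,axis=1)-r; Q=P[(abs(d)<.008)]; ce,r=fitc(Q)
    print(zz,ce.round(4),r.round(4),len(Q))
    # fixed radius fit
    from scipy.optimize import least_squares
    f=least_squares(lambda c:np.linalg.norm(Q-c,axis=1)-.0755,ce,loss='soft_l1',f_scale=.002); print(f.x.round(4))
# front edge of board: fit line from column scan of gray between cols 146..232
v=a.astype(int).mean(2); 
for x in range(145,234,6): print(x,v[128:150,x].astype(int).tolist())
E
```

```text
[20, 21, 20, 21, 20, 20, 20, 20, 19, 18, 19, 22, 48, 94, 118, 118, 118, 118, 118, 119]
[163 146  53  22 850]
0 [0.6552 0.2589] 0.0761 66
[0.6546 0.259 ]
0.014 [0.6519 0.2563] 0.0753 66
[0.6522 0.2563]
0.028 [0.6485 0.2536] 0.0745 66
[0.6498 0.2536]
145 [93, 90, 93, 93, 93, 94, 96, 94, 94, 95, 92, 93, 91, 91, 95, 94, 93, 97, 98, 46, 90, 97]
151 [93, 93, 93, 92, 94, 93, 93, 92, 89, 90, 89, 92, 88, 92, 93, 94, 90, 93, 59, 94, 96, 94]
157 [90, 86, 90, 89, 89, 91, 90, 96, 95, 93, 92, 95, 93, 89, 93, 91, 97, 60, 106, 110, 101, 95]
163 [93, 92, 89, 90, 94, 89, 89, 92, 95, 95, 95, 94, 93, 92, 94, 93, 54, 180, 95, 98, 101, 111]
169 [92, 88, 94, 94, 95, 93, 93, 90, 93, 90, 89, 90, 93, 91, 91, 55, 166, 167, 168, 168, 124, 124]
175 [89, 89, 90, 95, 94, 89, 89, 92, 93, 91, 92, 93, 89, 94, 57, 165, 164, 160, 161, 162, 162, 161]
181 [91, 93, 93, 93, 92, 92, 94, 91, 92, 92, 91, 93, 94, 60, 84, 97, 159, 150, 157, 164, 163, 161]
187 [88, 93, 96, 98, 93, 92, 89, 92, 92, 90, 95, 96, 64, 103, 109, 97, 143, 127, 156, 151, 107, 106]
193 [90, 93, 93, 94, 98, 94, 94, 91, 95, 97, 93, 63, 149, 166, 165, 161, 165, 122, 89, 86, 90, 95]
199 [94, 95, 93, 93, 93, 96, 94, 90, 94, 96, 65, 171, 146, 145, 145, 143, 167, 166, 164, 163, 161, 160]
205 [92, 91, 92, 90, 93, 94, 96, 94, 95, 58, 167, 164, 162, 162, 163, 161, 164, 163, 161, 160, 163, 162]
211 [91, 94, 94, 93, 93, 93, 95, 88, 58, 166, 167, 163, 135, 162, 146, 161, 163, 163, 165, 161, 164, 166]
217 [92, 94, 93, 89, 92, 92, 93, 76, 102, 100, 107, 109, 100, 102, 106, 106, 102, 98, 107, 100, 110, 105]
223 [91, 94, 93, 94, 88, 91, 74, 107, 100, 100, 110, 103, 100, 103, 106, 103, 101, 99, 106, 102, 109, 107]
229 [95, 94, 98, 99, 98, 77, 95, 97, 94, 96, 93, 100, 99, 104, 106, 105, 98, 99, 106, 104, 111, 106]
```

```bash
python3 - <<'E'
from h import *
A=ray("top",(145,146.5),.068)[:2];B=ray("top",(223,133.5),.068)[:2]
d=(B-A)/np.linalg.norm(B-A); n=np.array([-d[1],d[0]]); print("edge",A,B,"inward",n, np.degrees(np.arctan2(n[1],n[0])))
for c in ((.6546,.259),(.6522,.2563),(.6498,.2536)): print((np.array(c)-A)@n)
a=cv2.imread("pics/top0.png"); h=cv2.cvtColor(a,cv2.COLOR_BGR2HSV)
b=cv2.inRange(h,(100,80,40),(130,255,255))
z=np.zeros_like(b); z[100:180,320:410]=b[100:180,320:410]
# inner contour = flange
cs,hi=cv2.findContours(z,cv2.RETR_CCOMP,cv2.CHAIN_APPROX_NONE)
for c,q in zip(cs,hi[0]):
    if len(c)>25 and q[3]>=0:
        P=np.array([ray("top",p,.06)[:2] for p in c[:,0].astype(float)]); print("flange",fitc(P),len(c))
        for _ in range(5):
            ce,r=fitc(P); dd=np.linalg.norm(P-ce,axis=1)-r;P=P[abs(dd)<.004]
        print(ce,r,len(P))
# plate corners: white plate
w=cv2.inRange(h,(0,0,150),(179,40,255)); z=np.zeros_like(w); z[105:180,325:400]=w[105:180,325:400]
c=np.vstack([k for k in cv2.findContours(z,0,1)[0] if len(k)>15]); r=cv2.minAreaRect(c); print(r,[ray("top",p,.01)[:2].round(3).tolist() for p in cv2.boxPoints(r)], ray("top",r[0],.01))
# motor dir
k=cv2.inRange(h,(0,0,0),(179,255,55)); z=np.zeros_like(k); z[88:125,360:390]=k[88:125,360:390]
ys,xs=np.nonzero(z); P=np.array([ray("top",(x,y),.03)[:2] for x,y in zip(xs,ys)]); m=P.mean(0); e=np.linalg.svd(P-m)[2][0]; print("motor",m,np.degrees(np.arctan2(e[1],e[0])))
s=cv2.imread("pics/scene0.png"); cv2.imwrite("pics/c3.png",np.hstack([cv2.resize(a[115:165,340:390],None,fx=8,fy=8,interpolation=0),cv2.resize(s[253:303,245:295],None,fx=8,fy=8,interpolation=0)]))
E
```

```text
edge [0.62520151 0.36821459] [0.6578118  0.15232562] inward [0.98878335 0.14935693] 8.589661493425195
0.012756782929288495
0.009980439188009033
0.0072040954467295845
flange (array([ 0.63986043, -0.2406298 ]), np.float64(0.037686451858053444)) 76
[ 0.63986043 -0.2406298 ] 0.037686451858053444 76
((361.526611328125, 142.11753845214844), (54.72843933105469, 53.487796783447266), 16.313852310180664) [[0.589, -0.142], [0.739, -0.19], [0.691, -0.341], [0.541, -0.292]] [ 0.63953493 -0.24123782  0.01      ]
motor [ 0.73307226 -0.27046249] 161.7807869684412
```

View pics/c3.png

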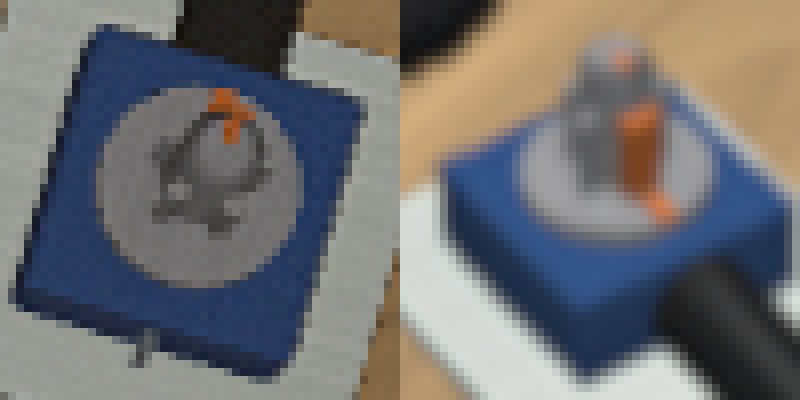

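The look-alikes in the top view are the white cog at (211,271), which is the larger one, the white cog half under the rack at (188,150), which is the smaller one, the brown at (128,296) and the black at (341,214). I choose the smaller white one under the rack. The close crop shows its rim under the board, and the fitted radius is 75 mm, which matches. Its axis lies about 10 mm behind the edge. The hub is at about (0.640,-0.241), with its x axis at about -18°.

```bash
cat >> h.py <<'E'
def st():
    s=ctrl.get_state(); R=s["eef_rot"]; yaw=np.degrees(np.arctan2(R[1,0],R[0,0])); p=s["tcp_pos"]
    print("t %.2f tcp %s yaw %.2f grip %.1fmm F %s M %s q %s"%(s["t"],p.round(4),yaw,s["grip_width"]*92,s["ft_force"].round(1),s["moment"].round(2),s["joint_pos"].round(2))); return p,yaw,R
def plan(tgt,yawt,nmax=8,vmax=.048):
    p,yaw,R=st(); p=p.copy(); tgt=np.array(tgt,float); out=[]
    for i in range(nmax):
        d=tgt-p; L=np.linalg.norm(d); 
        dy=(yawt-yaw+180)%360-180
        if L<2e-4 and abs(dy)<.1: break
        d=d*min(1,vmax/max(L,1e-9)); y=np.radians(yaw); 
        Rz=np.c_[[np.cos(y),np.sin(y),0],[np.sin(y),-np.cos(y),0],[0,0,-1]]
        t=np.clip(dy,-8,8); l=Rz.T@d*100
        out.append("%.2f %.2f %.2f %.3f"%(l[0],l[1],l[2],-np.radians(t))); p+=d; yaw+=t
    print(";\n".join(out)); print("left",(np.linalg.norm(tgt-p)).round(3),((yawt-yaw+180)%360-180))
E
python3 - <<'E'
from h import *
plan([.583,.246,.33],98.6,24)
E
```

```text
t 0.10 tcp [ 0.2068 -0.4824  0.4041] yaw 23.19 grip 91.7mm F [-0.6 -0.  -0.1] M [ 0.05 -0.06 -0.  ] q [-1.31  0.34  1.52 -0.    1.28 -0.15]
3.69 -3.04 0.43 -0.140;
4.08 -2.50 0.43 -0.140;
4.38 -1.91 0.43 -0.140;
4.61 -1.28 0.43 -0.140;
4.74 -0.62 0.43 -0.140;
4.78 0.04 0.43 -0.140;
4.73 0.71 0.43 -0.140;
4.58 1.36 0.43 -0.140;
4.35 1.98 0.43 -0.140;
4.03 2.57 0.43 -0.059;
3.87 2.80 0.43 -0.000;
3.87 2.80 0.43 -0.000;
3.87 2.80 0.43 -0.000;
3.87 2.80 0.43 -0.000;
3.87 2.80 0.43 -0.000;
3.87 2.80 0.43 -0.000;
3.87 2.80 0.43 -0.000;
0.58 0.42 0.07 -0.000
left 0.0 0.0
```

>>> play_rows(moves="-0.35 3.7 -3 0.4 -0.14; -0.35 4.1 -2.5 0.4 -0.14; -0.35 4.4 -1.9 0.4 -0.14; -0.35 4.6 -1.3 0.4 -0.14; -0.35 4.7 -0.6 0.4 -0.14; -0.35 4.8 0 0.4 -0.14; -0.35 4.7 0.7 0.4 -0.14; -0.35 4.6 1.4 0.4 -0.14")

```text
t: 0.9
tcp_pos: [0.3794, -0.1328, 0.3688]
eef_rot: [[0.015, 1.0, -0.001], [1.0, -0.015, 0.002], [0.002, -0.001, -1.0]]
ft_force: [1.6, 0.3, -0.1]
grip_width: 0.359
```

```bash
python3 - <<'E'
from h import *
plan([.583,.246,.33],98.6,24)
E
```

```text
t 0.90 tcp [ 0.3794 -0.1328  0.3688] yaw 89.17 grip 33.0mm F [ 1.6  0.3 -0.1] M [-0.07 -0.17  0.02] q [-0.53  0.15  1.89  0.    1.1  -0.51]
4.24 2.20 0.43 -0.140;
3.90 2.77 0.43 -0.025;
3.83 2.87 0.43 -0.000;
3.83 2.87 0.43 -0.000;
3.83 2.87 0.43 -0.000;
3.83 2.87 0.43 -0.000;
3.83 2.87 0.43 -0.000;
3.83 2.87 0.43 -0.000;
3.81 2.86 0.43 -0.000
left 0.0 0.0
```

>>> play_rows(moves="-0.35 4.2 2.2 0.4 -0.14; -0.35 3.9 2.8 0.4 -0.025; -0.35 3.8 2.9 0.4 0; -0.35 3.8 2.9 0.4 0; -0.35 3.8 2.9 0.4 0; -0.35 3.8 2.9 0.4 0; -0.35 3.8 2.9 0.4 0; -0.35 3.8 2.9 0.4 0")

```text
t: 1.7
tcp_pos: [0.5625, 0.2207, 0.3342]
eef_rot: [[-0.163, 0.987, -0.003], [0.987, 0.163, 0.0], [0.001, -0.003, -1.0]]
ft_force: [0.1, -1.1, 0.3]
grip_width: 0.325
```

```bash
python3 - <<'E'
from h import *
plan([.583,.246,.25],98.6,8)
snap("scene","s1")
E
```

```text
t 1.70 tcp [0.5625 0.2207 0.3342] yaw 99.39 grip 29.9mm F [ 0.1 -1.1  0.3] M [-0.1  -0.19 -0.01] q [0.25 0.55 1.4  0.   1.2  0.08]
1.15 1.30 4.48 0.014;
1.03 1.13 3.95 -0.000
left 0.0 0.0
```

View pics/s1.png

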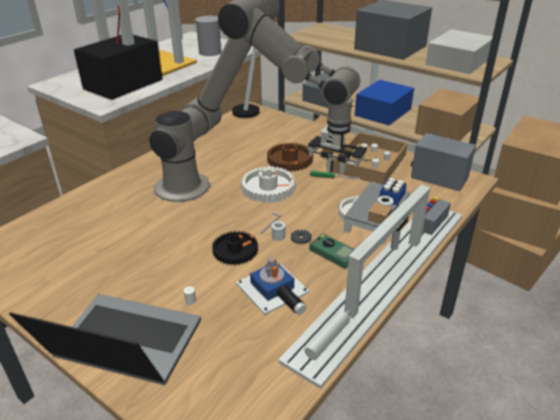

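>>> play_rows(moves="-0.35 1.2 1.3 2 0.014; -0.35 1 1.1 3 0; -0.35 0 0 3.4 0; -0.35 0 0 0 0; -0.35 0 0 0 0; -0.35 0 0 0 0; -0.35 0 0 0 0; -0.35 0 0 0 0")

```text
t: 2.55
tcp_pos: [0.586, 0.2568, 0.2484]
eef_rot: [[-0.156, 0.988, 0.001], [0.988, 0.156, 0.005], [0.005, 0.002, -1.0]]
ft_force: [0.3, -0.6, 0.4]
grip_width: 0.327
```

```bash
python3 - <<'E'
from h import *
plan([.583,.246,.21],98.6,8)
a=snap("scene","s2"); b=snap("top","t2")
cv2.imwrite("pics/c4.png",np.hstack([cv2.resize(a[140:240,290:410],None,fx=3.3,fy=3.3,interpolation=2),cv2.resize(b[100:200,140:260],None,fx=3.3,fy=3.3,interpolation=2)]))
E
```

```text
t 2.55 tcp [0.586  0.2568 0.2484] yaw 98.99 grip 30.0mm F [ 0.3 -0.6  0.4] M [-0.04 -0.05 -0.02] q [0.29 0.7  1.38 0.01 1.07 0.13]
-1.02 -0.46 3.84 0.007
left 0.0 0.0
```

View pics/c4.png

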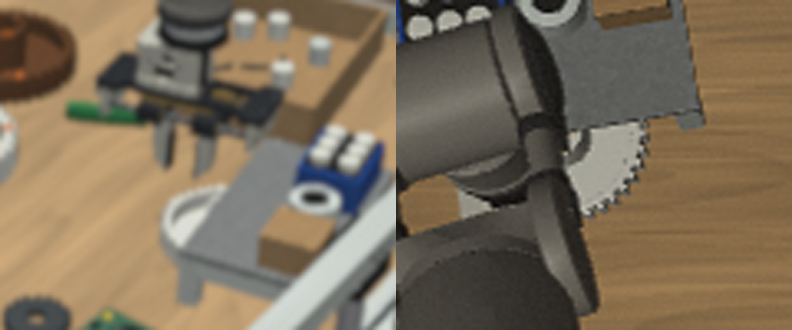

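>>> play_rows(moves="-0.35 -1 -0.4 0 0.007; -0.35 0 0 0 0; -0.35 0 0 2 0; -0.35 0 0 1 0; -0.35 0 0 0 0; -0.35 0 0 0 0; -0.35 0 0 0 0; -0.35 0 0 0 0")

```text
t: 3.45
tcp_pos: [0.5842, 0.2447, 0.2206]
eef_rot: [[-0.147, 0.989, 0.005], [0.989, 0.147, 0.006], [0.006, 0.006, -1.0]]
ft_force: [0.0, 0.8, -0.3]
grip_width: 0.322
```

```bash
python3 - <<'E'
from h import *
p,y,R=st(); plan([.583,.246,.191],98.6,8)
a=snap("scene","s3"); b=snap("top","t3")
tip=p+R[:,2]*.178; ya=R[:,1]
q=np.array([tip+ya*.015,tip-ya*.015,[.583,.246,.028],[.6522,.2563,.028]]); Q=proj("scene",q); print(Q)
c=cv2.resize(a[140:240,290:410],None,fx=6,fy=6,interpolation=2)
for k,v in enumerate(Q): cv2.circle(c,tuple(int(t) for t in (v-[290,140])*6),4,[(0,0,255),(255,0,0),(0,255,0),(255,0,255)][k],-1)
cv2.imwrite("pics/c5.png",c)
E
```

```text
t 3.45 tcp [0.5842 0.2447 0.2206] yaw 98.48 grip 29.6mm F [ 0.   0.8 -0.3] M [ 0.03 -0.12  0.04] q [0.27 0.72 1.42 0.01 1.   0.12]
t 3.45 tcp [0.5842 0.2447 0.2206] yaw 98.48 grip 29.6mm F [ 0.   0.8 -0.3] M [ 0.03 -0.12  0.04] q [0.27 0.72 1.42 0.01 1.   0.12]
0.14 -0.10 2.96 -0.002
left 0.0 0.0
[[346.03859956 199.94447792]
 [338.38970327 197.81338949]
 [341.48652408 202.00026132]
 [359.48668495 207.16868207]]
```

View pics/c5.png

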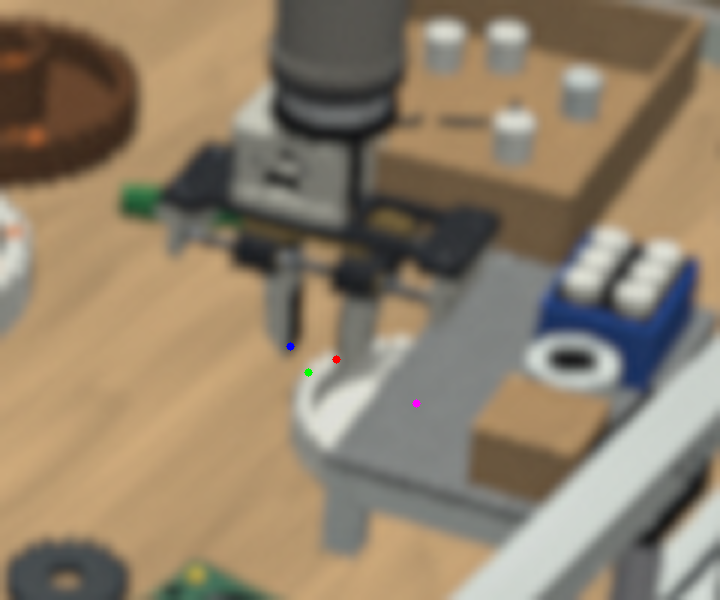

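>>> play_rows(moves="-0.35 0.1 -0.1 1 0; -0.35 0 0 0.8 0; -0.35 0 0 0.6 0; -0.35 0 0 0.2 0; -0.35 0 0 0 0; -0.35 0 0 0 0; -0.35 0 0 0 0; -0.35 0 0 0 0")

```text
t: 4.35
tcp_pos: [0.583, 0.246, 0.1921]
eef_rot: [[-0.148, 0.989, 0.005], [0.989, 0.148, 0.006], [0.006, 0.006, -1.0]]
ft_force: [0.5, 0.1, 1.5]
grip_width: 0.324
```

```bash
python3 - <<'E'
from h import *
p,y,R=st(); plan([.583,.246,.191],98.6,8)
a=snap("scene","s4")
cv2.imwrite("pics/c6.png",cv2.resize(a[140:240,290:410],None,fx=6,fy=6,interpolation=2))
E
```

```text
t 4.35 tcp [0.583  0.246  0.1921] yaw 98.49 grip 29.8mm F [0.5 0.1 1.5] M [-0.03 -0.12  0.01] q [0.28 0.75 1.44 0.01 0.94 0.13]
t 4.35 tcp [0.583  0.246  0.1921] yaw 98.49 grip 29.8mm F [0.5 0.1 1.5] M [-0.03 -0.12  0.01] q [0.28 0.75 1.44 0.01 0.94 0.13]
0.00 0.00 0.11 -0.002
left 0.0 0.0
```

View pics/c6.png

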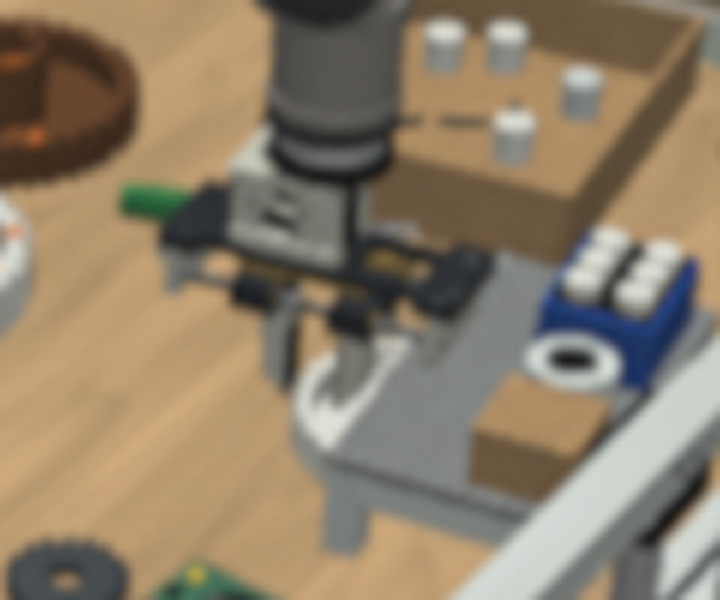

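The rim lies between the two fingers and no force shows, so I close the gripper.

>>> play_rows(moves="-1 0 0 0 0; -1 0 0 0 0; -1 0 0 0 0; -1 0 0 0 0; -1 0 0 0 0; -1 0 0 0 0; -1 0 0 0 0; -1 0 0 0 0")

```text
t: 5.2
tcp_pos: [0.5829, 0.246, 0.1925]
eef_rot: [[-0.147, 0.989, 0.005], [0.989, 0.147, 0.006], [0.006, 0.006, -1.0]]
ft_force: [0.0, -0.1, -0.1]
grip_width: 0.118
```

>>> play_rows(moves="-1 0 -0.5 0 0; -1 0 -1 0 0; -1 0 -1.3 0 0; -1 0 -1.3 0 0; -1 0 -1.3 0 0; -1 0 -1.3 0 0; -1 0 -1 0 0; -1 0 0 0 0")

```text
t: 6.0
tcp_pos: [0.504, 0.2339, 0.1925]
eef_rot: [[-0.148, 0.989, 0.012], [0.989, 0.148, 0.008], [0.006, 0.013, -1.0]]
ft_force: [-0.3, 0.3, -2.9]
grip_width: 0.115
```

```bash
python3 - <<'E'
from h import *
p,y,R=st()
a=snap("scene","s5");b=snap("top","t5")
cv2.imwrite("pics/c7.png",np.hstack([cv2.resize(a[140:240,290:410],None,fx=3.3,fy=3.3,interpolation=2),cv2.resize(b[100:220,140:260],None,fx=3.3,fy=2.75,interpolation=2)]))
E
```

```text
t 6.00 tcp [0.504  0.2339 0.1925] yaw 98.53 grip 10.6mm F [-0.3  0.3 -2.9] M [-0.06  0.15 -0.04] q [0.3  0.65 1.68 0.01 0.8  0.14]
```

View pics/c7.png

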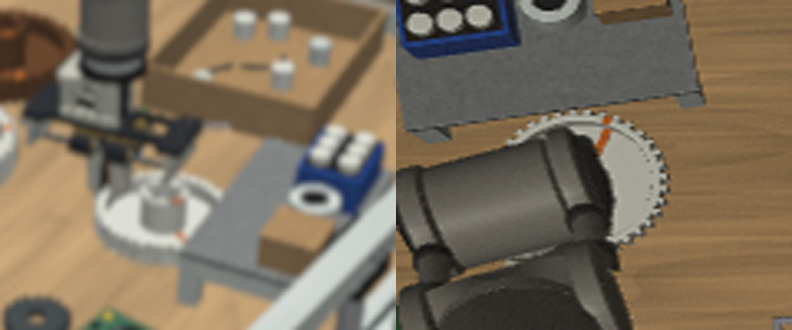

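>>> play_rows(moves="-1 0 -0.6 0 0; -1 0 -1.2 0 0; -1 0 -1.3 0 0; -1 0 -1.3 0 0; -1 0 -1 0 0; -1 0 -0.5 0 0; -1 0 0 0 0; -1 0 0 0 0")

```text
t: 6.9
tcp_pos: [0.4477, 0.2253, 0.1923]
eef_rot: [[-0.147, 0.989, 0.022], [0.989, 0.147, 0.011], [0.007, 0.023, -1.0]]
ft_force: [0.3, -0.4, 0.8]
grip_width: 0.115
```

>>> play_rows(moves="-0.4 0 0 0 0; -0.4 0 0 0 0; -0.4 0 0 0 0; -0.4 0 0 0 0; -0.4 0 0 0 0; -0.4 0 0 0 0; -0.4 0 0 0 0; -0.4 0 0 0 0")

```text
t: 7.7
tcp_pos: [0.4489, 0.2254, 0.1923]
eef_rot: [[-0.147, 0.989, 0.023], [0.989, 0.146, 0.011], [0.007, 0.024, -1.0]]
ft_force: [0.7, 0.7, 0.1]
grip_width: 0.299
```

```bash
python3 - <<'E'
from h import *
p,y,R=st()
a=snap("scene","s6");b=snap("top","t6")
cv2.imwrite("pics/c8.png",np.hstack([cv2.resize(a[140:240,290:410],None,fx=3.3,fy=3.3,interpolation=2),cv2.resize(b[100:220,140:260],None,fx=3.3,fy=2.75,interpolation=2)]))
E
```

```text
t 7.70 tcp [0.4489 0.2254 0.1923] yaw 98.43 grip 27.5mm F [0.7 0.7 0.1] M [-0.05 -0.14  0.03] q [0.31 0.58 1.84 0.01 0.7  0.16]
```

View pics/c8.png

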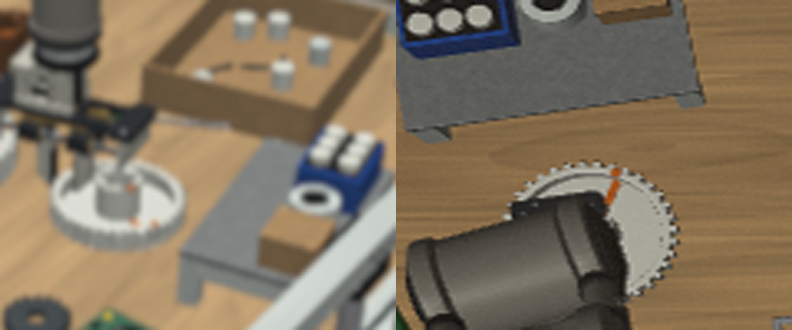

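>>> play_rows(moves="-0.35 0 0 -1 0; -0.35 0 0 -2 0; -0.35 0 0 -3 0; 0.3 -1 0 -2 0; 0.3 -4 0 0 0; 0.3 -5 0 0 0; 0.3 -5 0 0 0; 0.3 -5 0 0 0")

```text
t: 8.6
tcp_pos: [0.4768, 0.0271, 0.2797]
eef_rot: [[-0.158, 0.987, 0.03], [0.987, 0.158, 0.012], [0.007, 0.031, -0.999]]
ft_force: [1.8, 0.3, 0.7]
grip_width: 0.644
```

```bash
python3 - <<'E'
from h import *
p,y,R=st();print(R.round(3).tolist())
a=snap("scene","s7");b=snap("top","t7")
cv2.imwrite("pics/c9.png",np.hstack([cv2.resize(a[150:230,270:370],None,fx=4,fy=4,interpolation=2),cv2.resize(b[120:220,160:260],None,fx=4,fy=3.2,interpolation=2)]))
E
```

```text
t 8.60 tcp [0.4768 0.0271 0.2797] yaw 99.09 grip 59.3mm F [1.8 0.3 0.7] M [-0.08 -0.12  0.04] q [-0.11  0.4   1.83  0.02  0.88 -0.28]
[[-0.158, 0.987, 0.03], [0.987, 0.158, 0.012], [0.007, 0.031, -0.999]]
```

View pics/c9.png

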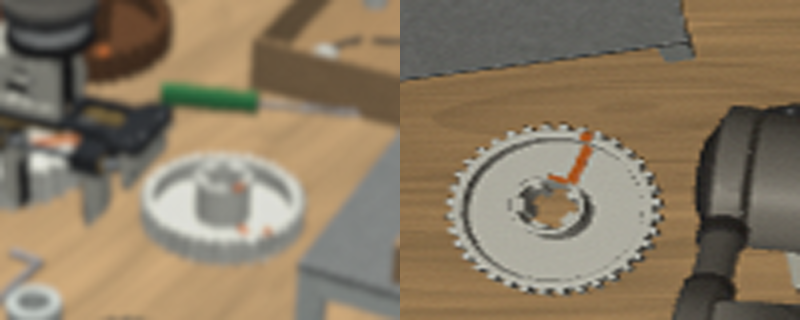

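```bash
cat > m.py <<'E'
from h import *
def cogm(b,box):
    h=cv2.cvtColor(b,cv2.COLOR_BGR2HSV); S=cv2.GaussianBlur(h[:,:,1],(3,3),0)
    x0,x1,y0,y1=box; w=((S<70)&(h[:,:,2]>110)).astype(np.uint8); z=np.zeros_like(w); z[y0:y1,x0:x1]=w[y0:y1,x0:x1]
    n,l,s,_=cv2.connectedComponentsWithStats(z);k=1+s[1:,4].argmax()
    c=max(cv2.findContours((l==k).astype(np.uint8),0,1)[0],key=cv2.contourArea)
    hull=cv2.convexHull(c)[:,0].astype(float); (e,ax,an)=cv2.fitEllipse(cv2.convexHull(c)); print("ellipse",e,ax,s[k])
    o=cv2.inRange(h,(2,120,110),(22,255,255)); o[:y0]=0;o[y1:]=0;o[:,:x0]=0;o[:,x1:]=0
    ys,xs=np.nonzero(o); return e,np.c_[xs,ys]
if __name__=="__main__":
    b=cv2.imread("pics/t7.png"); e,o=cogm(b,(165,232,150,218))
    for z in (0,.014,.028): print(z,ray("top",e,z).round(4))
    c=ray("top",e,.014)[:2]
    # orange pixels on rim (far from centre) at z=.028, web z=.008
    for p in o:
        print(p, [ (np.round(np.linalg.norm((q:=ray("top",p,z)[:2]-c)),3),np.degrees(np.arctan2(q[1],q[0])).round(1)) for z in (.008,.028,.05)])
E
python3 m.py
```

```text
ellipse (197.84983825683594, 184.9931640625) (52.21078872680664, 53.191410064697266) [ 172  159   53   53 1798]
0 [0.5248 0.234  0.    ]
0.014 [0.5228 0.2316 0.014 ]
0.028 [0.5208 0.2292 0.028 ]
[181 150] [(np.float64(0.115), np.float64(25.5)), (np.float64(0.109), np.float64(24.5)), (np.float64(0.103), np.float64(23.3))]
[183 150] [(np.float64(0.113), np.float64(22.8)), (np.float64(0.107), np.float64(21.8)), (np.float64(0.101), np.float64(20.4))]
[195 150] [(np.float64(0.103), np.float64(5.0)), (np.float64(0.099), np.float64(3.2)), (np.float64(0.094), np.float64(1.0))]
[207 150] [(np.float64(0.106), np.float64(-14.1)), (np.float64(0.102), np.float64(-16.3)), (np.float64(0.099), np.float64(-18.9))]
[214 150] [(np.float64(0.112), np.float64(-24.2)), (np.float64(0.109), np.float64(-26.4)), (np.float64(0.106), np.float64(-29.1))]
[220 150] [(np.float64(0.12), np.float64(-31.9)), (np.float64(0.117), np.float64(-34.0)), (np.float64(0.115), np.float64(-36.5))]
[224 150] [(np.float64(0.126), np.float64(-36.4)), (np.float64(0.124), np.float64(-38.4)), (np.float64(0.122), np.float64(-40.8))]
[
[... 28230 characters left out ...]
p.float64(0.105), np.float64(152.4))]
[184 217] [(np.float64(0.099), np.float64(155.8)), (np.float64(0.099), np.float64(158.3)), (np.float64(0.099), np.float64(161.0))]
[185 217] [(np.float64(0.098), np.float64(157.3)), (np.float64(0.098), np.float64(159.8)), (np.float64(0.098), np.float64(162.5))]
[211 217] [(np.float64(0.099), np.float64(-158.5)), (np.float64(0.101), np.float64(-157.3)), (np.float64(0.104), np.float64(-156.1))]
[222 217] [(np.float64(0.115), np.float64(-143.9)), (np.float64(0.117), np.float64(-143.4)), (np.float64(0.12), np.float64(-142.8))]
[227 217] [(np.float64(0.124), np.float64(-138.6)), (np.float64(0.126), np.float64(-138.3)), (np.float64(0.129), np.float64(-138.0))]
```

```bash
python3 - <<'E'
from h import *
b=cv2.imread("pics/t7.png"); h=cv2.cvtColor(b,cv2.COLOR_BGR2HSV)
o=cv2.inRange(h,(2,165,130),(16,255,255)); z=np.zeros_like(o); z[150:215,170:228]=o[150:215,170:228]
ys,xs=np.nonzero(z); c=np.array([.5228,.2316])
print(len(xs),np.c_[xs,ys].tolist())
r=[];w=[]
for x,y in zip(xs,ys):
    for zz,l,lo,hi in((.028,r,.062,.080),(.008,w,.028,.060)):
        q=ray("top",(x,y),zz)[:2]-c; d=np.linalg.norm(q)
        if lo<d<hi: l.append(q)
for l in (r,w): m=np.mean(l,0); print(len(l),m,np.degrees(np.arctan2(m[1],m[0])))
c2=cv2.resize(b[165:202,178:220],None,fx=18,fy=16,interpolation=0); cv2.imwrite("pics/c10.png",c2)
for zz in (.05,): 
    p=proj("top",[[*c,zz]]+[[c[0]+.026*np.cos(t),c[1]+.026*np.sin(t),zz] for t in np.arange(0,6.28,.3)]); 
    for q in p: cv2.circle(c2,(int((q[0]+.5-178)*18),int((q[1]+.5-165)*16)),4,(0,0,255),-1)
cv2.imwrite("pics/c10.png",c2)
E
```

```text
38 [[206, 161], [205, 162], [206, 162], [207, 162], [205, 163], [206, 163], [207, 163], [206, 166], [205, 167], [206, 167], [207, 167], [205, 168], [206, 168], [204, 169], [205, 169], [206, 169], [204, 170], [205, 170], [204, 171], [205, 171], [203, 172], [204, 172], [205, 172], [203, 173], [204, 173], [202, 174], [203, 174], [204, 174], [197, 175], [198, 175], [199, 175], [202, 175], [203, 175], [199, 176], [200, 176], [201, 176], [202, 176], [203, 176]]
7 [ 0.06264115 -0.02568631] -22.29631913292087
27 [ 0.03905129 -0.01527137] -21.358442112335307
```

View pics/c10.png

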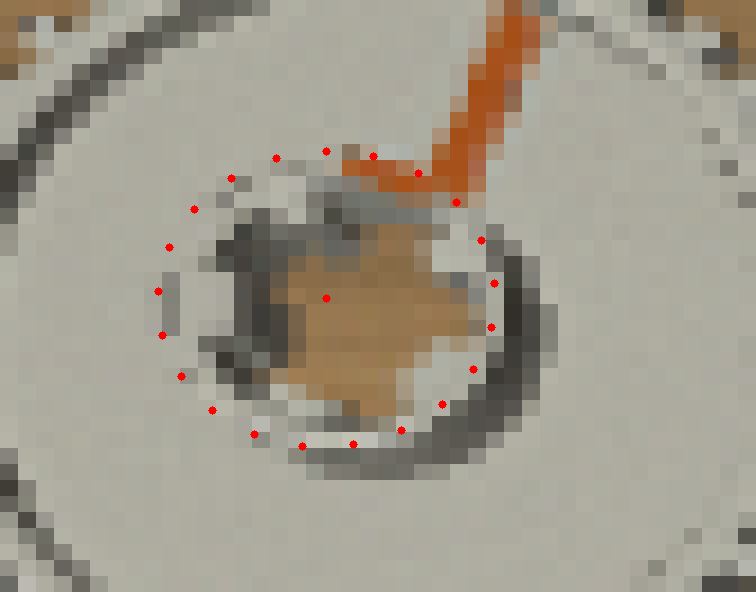

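```bash
python3 - <<'E'
from h import *
plan([.517,.229,.28],99,8,.04)
E
```

```text
t 8.70 tcp [0.4778 0.0237 0.2797] yaw 98.66 grip 59.6mm F [0.7 0.6 0.4] M [ 0.04 -0.11 -0.02] q [-0.11  0.4   1.83  0.02  0.88 -0.28]
3.77 1.33 -0.01 -0.006;
3.76 1.35 -0.01 -0.000;
3.76 1.35 -0.01 -0.000;
3.76 1.35 -0.01 -0.000;
3.76 1.35 -0.01 -0.000;
0.85 0.30 -0.00 -0.000
left 0.0 0.0
```

>>> play_rows(moves="0.55 3.7 1.3 0 0; 0.55 3.7 1.3 0 0; 0.55 3.7 1.3 0 0; 0.55 3.7 1.3 0 0; 0.55 3 1.1 0 0; 0.55 1 0.4 0 0; 0.55 0 0 0 0; 0.55 0 0 0 0")

```text
t: 9.5
tcp_pos: [0.516, 0.227, 0.2872]
eef_rot: [[-0.144, 0.989, 0.033], [0.99, 0.144, 0.011], [0.006, 0.034, -0.999]]
ft_force: [-0.7, -0.7, -0.3]
grip_width: 0.774
```

```bash
python3 - <<'E'
from h import *
p,y,R=st(); print(R[:,2].round(4),"gp",(p+R[:,2]*.159).round(4))
plan(np.array([.522,.2312,.033])-R[:,2]*.159,99,8,.02)
E
```

```text
t 9.50 tcp [0.516  0.227  0.2872] yaw 98.29 grip 71.2mm F [-0.7 -0.7 -0.3] M [-0.03 -0.07 -0.01] q [0.28 0.52 1.59 0.   1.   0.13]
[ 0.033   0.0109 -0.9994] gp [0.5213 0.2287 0.1283]
t 9.50 tcp [0.516  0.227  0.2872] yaw 98.29 grip 71.2mm F [-0.7 -0.7 -0.3] M [-0.03 -0.07 -0.01] q [0.28 0.52 1.59 0.   1.   0.13]
0.05 0.02 2.00 -0.012;
0.05 0.02 2.00 -0.000;
0.05 0.02 2.00 -0.000;
0.05 0.02 2.00 -0.000;
0.04 0.02 1.54 -0.000
left 0.0 0.0
```

>>> play_rows(moves="0.55 0.1 -0.1 2 0; 0.55 0.1 0 2 0; 0.55 0 -0.1 2 0; 0.55 0 0 1.5 0; 0.55 0 0 0.4 0; 0.55 0 0 0 0; 0.55 0 0 0 0; 0.55 0 0 0 0")

```text
t: 10.3
tcp_pos: [0.5163, 0.2208, 0.2091]
eef_rot: [[-0.134, 0.99, 0.034], [0.991, 0.134, 0.009], [0.005, 0.035, -0.999]]
ft_force: [0.6, -0.8, -0.4]
grip_width: 0.772
```

```bash
sed -i 's/Rz=np.c_\[\[np.cos.*$/Rz=R@cv2.Rodrigues(np.array([0,0,-np.radians(yaw-yaw0)]))[0]/; s/    p,yaw,R=st(); p=p.copy()/    p,yaw,R=st(); yaw0=yaw; p=p.copy()/' h.py; cat >> h.py <<'E'
def gplan(g,yawt,nmax=8,vmax=.02):
    p,y,R=st(); print("z",R[:,2].round(4),"gp",(p+R[:,2]*.159).round(4)); plan(np.array(g)-R[:,2]*.159,yawt,nmax,vmax)
E
python3 - <<'E'
from h import *
gplan([.522,.2312,.033],98.5)
a=snap("scene","s8")
cv2.imwrite("pics/c11.png",cv2.resize(a[140:240,260:380],None,fx=6,fy=6,interpolation=2))
E
```

```text
t 10.30 tcp [0.5163 0.2208 0.2091] yaw 97.73 grip 71.1mm F [ 0.6 -0.8 -0.4] M [ 0.04 -0.05  0.03] q [ 0.27  0.62  1.66 -0.    0.82  0.13]
z [ 0.0342  0.0092 -0.9994] gp [0.5218 0.2222 0.0502]
t 10.30 tcp [0.5163 0.2208 0.2091] yaw 97.73 grip 71.1mm F [ 0.6 -0.8 -0.4] M [ 0.04 -0.05  0.03] q [ 0.27  0.62  1.66 -0.    0.82  0.13]
0.88 0.08 1.73 -0.013
left 0.0 0.0
```

View pics/c11.png

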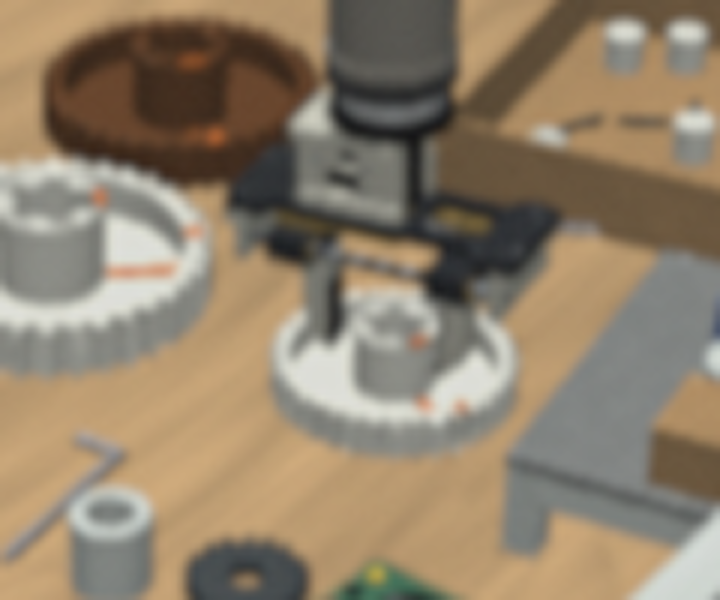

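>>> play_rows(moves="0.55 0.8 0.1 0.4 -0.01; 0.55 0.2 0 0.4 0; 0.55 0 0 0.5 0; 0.55 0 0 0.3 0; 0.55 0 0 0 0; 0.55 0 0 0 0; 0.55 0 0 0 0; 0.55 0 0 0 0")

```text
t: 11.15
tcp_pos: [0.5167, 0.2326, 0.1929]
eef_rot: [[-0.146, 0.989, 0.036], [0.989, 0.146, 0.01], [0.004, 0.037, -0.999]]
ft_force: [-0.2, -0.2, 0.6]
grip_width: 0.777
```

```bash
python3 - <<'E'
from h import *
gplan([.522,.2312,.033],98.5)
E
```

```text
t 11.15 tcp [0.5167 0.2326 0.1929] yaw 98.42 grip 71.5mm F [-0.2 -0.2  0.6] M [-0.05 -0.03  0.01] q [ 0.29  0.66  1.66 -0.    0.79  0.14]
z [ 0.0363  0.0098 -0.9993] gp [0.5225 0.2341 0.034 ]
t 11.15 tcp [0.5167 0.2326 0.1929] yaw 98.42 grip 71.5mm F [-0.2 -0.2  0.6] M [-0.05 -0.03  0.01] q [ 0.29  0.66  1.66 -0.    0.79  0.14]
-0.28 -0.09 0.10 -0.001
left 0.0 0.0
```

>>> play_rows(moves="0.55 -0.3 -0.1 0 0; 0.55 0 0 0 0; -1 0 0 0 0; -1 0 0 0 0; -1 0 0 0 0; -1 0 0 0 0; -1 0 0 0 0; -1 0 0 0 0")

```text
t: 11.95
tcp_pos: [0.5161, 0.2288, 0.1934]
eef_rot: [[-0.146, 0.989, 0.036], [0.989, 0.146, 0.01], [0.004, 0.037, -0.999]]
ft_force: [-0.3, -0.7, 0.2]
grip_width: 0.565
```

>>> play_rows(moves="-1 0 0 -0.3 0; -1 0 0 -0.7 0; -1 0 0 -1 0; -1 0 0 -2 0; -1 0 0 -2 0; -1 0 0 -2 0; -1 0 0 -1 0; -1 0 0 0 0")

```text
t: 12.75
tcp_pos: [0.5118, 0.2279, 0.2881]
eef_rot: [[-0.146, 0.989, 0.033], [0.989, 0.146, 0.009], [0.004, 0.034, -0.999]]
ft_force: [0.5, 0.1, -3.1]
grip_width: 0.56
```

```bash
python3 - <<'E'
from h import *
gplan([.522,.2312,.133],98.5)
a=snap("scene","s9"); b=snap("top","t9")
cv2.imwrite("pics/c12.png",np.hstack([cv2.resize(a[130:230,270:380],None,fx=4,fy=4,interpolation=2),cv2.resize(b[120:220,150:240],None,fx=4,fy=4,interpolation=2)]))
E
```

```text
t 12.75 tcp [0.5118 0.2279 0.2881] yaw 98.40 grip 51.6mm F [ 0.5  0.1 -3.1] M [-0.05 -0.13  0.03] q [ 0.28  0.51  1.6  -0.    0.99  0.14]
z [ 0.0332  0.0091 -0.9994] gp [0.5171 0.2294 0.1292]
t 12.75 tcp [0.5118 0.2279 0.2881] yaw 98.40 grip 51.6mm F [ 0.5  0.1 -3.1] M [-0.05 -0.13  0.03] q [ 0.28  0.51  1.6  -0.    0.99  0.14]
0.11 0.53 -0.36 -0.002
left 0.0 0.0
```

View pics/c12.png

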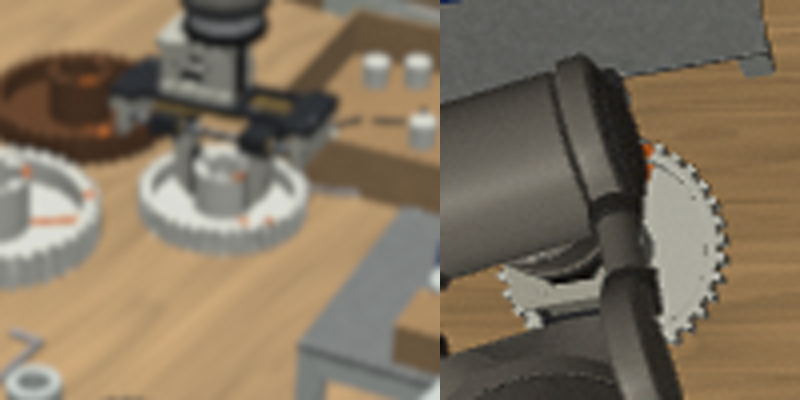

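```bash
python3 - <<'E'
from h import *
b=cv2.imread("pics/top0.png"); h=cv2.cvtColor(b,cv2.COLOR_BGR2HSV)
o=cv2.inRange(h,(2,150,110),(18,255,255)); ys,xs=np.nonzero(o[115:165,340:390]); c=np.array([.640,-.241])
for x,y in zip(xs+340,ys+115):
    print((x,y),[(np.linalg.norm(q:=ray("top",(x,y),z)[:2]-c).round(4),np.degrees(np.arctan2(q[1],q[0])).round(1)) for z in(.06,.095,.115)])
gplan([.640,-.241,.180],102.2,16,.04)
E
```

```text
(np.int64(367), np.int64(126)) [(np.float64(0.0347), np.float64(-14.2)), (np.float64(0.0245), np.float64(-4.7)), (np.float64(0.0192), np.float64(5.1))]
(np.int64(368), np.int64(126)) [(np.float64(0.0355), np.float64(-18.6)), (np.float64(0.0248), np.float64(-11.0)), (np.float64(0.0191), np.float64(-2.9))]
(np.int64(367), np.int64(127)) [(np.float64(0.0319), np.float64(-15.3)), (np.float64(0.0217), np.float64(-5.0)), (np.float64(0.0165), np.float64(6.3))]
(np.int64(368), np.int64(127)) [(np.float64(0.0327), np.float64(-20.0)), (np.float64(0.0221), np.float64(-12.1)), (np.float64(0.0164), np.float64(-3.1))]
(np.int64(366), np.int64(128)) [(np.float64(0.0285), np.float64(-11.1)), (np.float64(0.0189), np.float64(2.8)), (np.float64(0.0145), np.float64(18.5))]
(np.int64(367), np.int64(128)) [(np.float64(0.0292), np.float64(-16.6)), (np.float64(0.019), np.float64(-5.5)), (np.float64(0.0138), np.float64(7.9))]
(np.int64(368), np.int64(128)) [(np.float64(0.03), np.float64(-21.7)), (np.float64(0.0194), np.float64(-13.5)), (np.float64(0.0137), np.float64(-3.3))]
(np.int64(369), np.int64(128)) [(
[... 1474 characters left out ...]
oat64(0.0027), np.float64(-7.8))]
t 12.85 tcp [0.5115 0.2278 0.2864] yaw 98.40 grip 51.3mm F [-0.4 -0.7 -3.4] M [-0.03 -0.08  0.03] q [ 0.28  0.52  1.6  -0.    0.99  0.14]
z [ 0.0306  0.0083 -0.9995] gp [0.5163 0.2291 0.1275]
t 12.85 tcp [0.5115 0.2278 0.2864] yaw 98.40 grip 51.3mm F [-0.4 -0.7 -3.4] M [-0.03 -0.08  0.03] q [ 0.28  0.52  1.6  -0.    0.99  0.14]
-3.95 0.45 -0.43 -0.066;
-3.97 0.19 -0.43 -0.000;
-3.97 0.19 -0.43 -0.000;
-3.97 0.19 -0.43 -0.000;
-3.97 0.19 -0.43 -0.000;
-3.97 0.19 -0.43 -0.000;
-3.97 0.19 -0.43 -0.000;
-3.97 0.19 -0.43 -0.000;
-3.97 0.19 -0.43 -0.000;
-3.97 0.19 -0.43 -0.000;
-3.97 0.19 -0.43 -0.000;
-3.97 0.19 -0.43 -0.000;
-0.89 0.04 -0.10 -0.000
left 0.0 0.0
```

>>> play_rows(moves="-1 -2 0.2 -1.5 -0.066; -1 -3.5 0.2 -1.5 0; -1 -4 0.2 -1.5 0; -1 -4 0.2 -0.5 0; -1 -4 0.2 -0.3 0; -1 -4 0.2 0 0; -1 -4 0.2 0 0; -1 -4 0.2 0 0")

```text
t: 13.65
tcp_pos: [0.5876, -0.0629, 0.3301]
eef_rot: [[-0.223, 0.975, 0.012], [0.975, 0.223, 0.009], [0.006, 0.014, -1.0]]
ft_force: [-0.0, -0.6, -3.4]
grip_width: 0.556
```

```bash
python3 - <<'E'
from h import *
gplan([.640,-.241,.180],102.2,16,.04)
E
```

```text
t 13.65 tcp [ 0.5876 -0.0629  0.3301] yaw 102.88 grip 51.2mm F [-0.  -0.6 -3.4] M [ 0.04 -0.18 -0.02] q [-0.24  0.52  1.45  0.01  1.16 -0.47]
z [ 0.012   0.0091 -0.9999] gp [ 0.5895 -0.0614  0.1711]
t 13.65 tcp [ 0.5876 -0.0629  0.3301] yaw 102.88 grip 51.2mm F [-0.  -0.6 -3.4] M [ 0.04 -0.18 -0.02] q [-0.24  0.52  1.45  0.01  1.16 -0.47]
-3.99 0.20 -0.21 0.012;
-3.99 0.25 -0.21 -0.000;
-3.99 0.25 -0.21 -0.000;
-3.99 0.25 -0.21 -0.000;
-2.67 0.17 -0.14 -0.000
left 0.0 0.0
```

>>> play_rows(moves="-1 -4 0.2 -0.2 0.012; -1 -4 0.2 -0.2 0; -1 -3.5 0.2 -0.2 0; -1 -2.5 0.2 -0.2 0; -1 -1.2 0.1 0 0; -1 -0.5 0 0 0; -1 0 0 0 0; -1 0 0 0 0")

```text
t: 14.45
tcp_pos: [0.6296, -0.2248, 0.3241]
eef_rot: [[-0.205, 0.979, -0.006], [0.979, 0.205, 0.016], [0.017, -0.002, -1.0]]
ft_force: [0.3, 0.2, -3.3]
grip_width: 0.562
```

```bash
python3 - <<'E'
from h import *
gplan([.640,-.241,.175],102.2,8,.02)
a=snap("scene","s10"); b=snap("top","t10")
cv2.imwrite("pics/c13.png",np.hstack([cv2.resize(a[200:320,210:330],None,fx=4,fy=4,interpolation=2)[:,:400],cv2.resize(b[80:200,310:410],None,fx=4,fy=4,interpolation=2)]))
E
```

```text
t 14.45 tcp [ 0.6296 -0.2248  0.3241] yaw 101.81 grip 51.7mm F [ 0.3  0.2 -3.3] M [ 0.02 -0.08 -0.04] q [-0.46  0.67  1.19  0.01  1.29 -0.67]
z [-0.0055  0.0165 -0.9998] gp [ 0.6287 -0.2222  0.1652]
t 14.45 tcp [ 0.6296 -0.2248  0.3241] yaw 101.81 grip 51.7mm F [ 0.3  0.2 -3.3] M [ 0.02 -0.08 -0.04] q [-0.46  0.67  1.19  0.01  1.29 -0.67]
-1.71 0.60 -0.85 -0.007;
-0.35 0.12 -0.17 -0.000
left 0.0 0.0
```

View pics/c13.png

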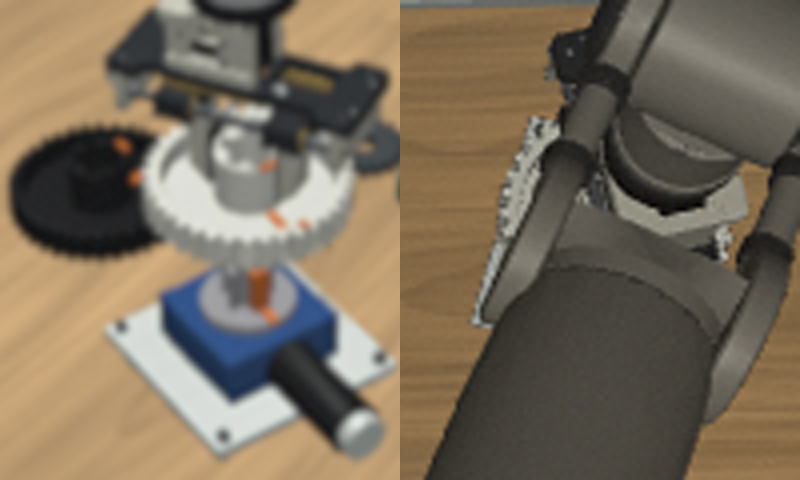

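>>> play_rows(moves="-1 -1 0.4 0 -0.007; -1 -0.8 0.3 0 0; -1 -0.2 0 0 0; -1 0 0 0 0; -1 0 0 0 0; -1 0 0 0 0; -1 0 0 0 0; -1 0 0 0 0")

```text
t: 15.35
tcp_pos: [0.6419, -0.2419, 0.3252]
eef_rot: [[-0.216, 0.976, -0.004], [0.976, 0.216, 0.016], [0.016, -0.001, -1.0]]
ft_force: [0.6, -0.1, -3.8]
grip_width: 0.562
```

```bash
python3 - <<'E'
from h import *
p,y,R=st()
gplan([.640,-.241,.165],102.2,8,.02)
a=snap("scene","s11"); h=cv2.cvtColor(a,cv2.COLOR_BGR2HSV)
o=cv2.inRange(h,(2,140,110),(18,255,255)); 
n,l,s,c=cv2.connectedComponentsWithStats(o)
for i in range(1,n):
    if 200<c[i][1]<330 and 240<c[i][0]<320: print(s[i],c[i].round(1))
g=p+R[:,2]*.159; b0=g+R[:,2]*.0344
ya=np.radians(y-98.4-22)
# tool-aligned cog axes
up=-R[:,2]; xd=np.array([np.cos(ya),np.sin(ya),0]); xd-=up*(xd@up)
for nm,r,hh in(("collar",.024,.05),("web1",.028,.008),("web2",.062,.008),("rim",.070,.028)): print(nm,proj("scene",b0+xd*r+up*hh).round(1))
hx=np.array([np.cos(np.radians(-18)),np.sin(np.radians(-18)),0]); H=np.array([.640,-.241,.06])
for nm,r,hh in(("fl",.030,0),("spl",.020,.01),("spltop",.02,.035),("tip",0,.055)): print(nm,proj("scene",H+hx*r+[0,0,hh]).round(1))
cv2.imwrite("pics/c14.png",cv2.resize(a[215:315,230:320],None,fx=6,fy=6,interpolation=0))
E
```

```text
t 15.35 tcp [ 0.6419 -0.2419  0.3252] yaw 102.45 grip 51.7mm F [ 0.6 -0.1 -3.8] M [ 0.03 -0.15 -0.04] q [-0.47  0.71  1.13  0.01  1.32 -0.69]
t 15.35 tcp [ 0.6419 -0.2419  0.3252] yaw 102.45 grip 51.7mm F [ 0.6 -0.1 -3.8] M [ 0.03 -0.15 -0.04] q [-0.47  0.71  1.13  0.01  1.32 -0.69]
z [-0.0041  0.0159 -0.9999] gp [ 0.6413 -0.2393  0.1662]
t 15.35 tcp [ 0.6419 -0.2419  0.3252] yaw 102.45 grip 51.7mm F [ 0.6 -0.1 -3.8] M [ 0.03 -0.15 -0.04] q [-0.47  0.71  1.13  0.01  1.32 -0.69]
-0.14 -0.16 0.12 0.004
left 0.0 0.0
[239 235   3   3   8] [240.1 235.9]
[315 241   1   1   1] [315. 241.]
[243 242   2   4   6] [243.5 243.5]
[273 273   5   7  16] [274.8 275.2]
collar [[275.7 245. ]]
web1 [[276.7 257.2]]
web2 [[283.6 263.7]]
rim [[285.2 259.8]]
fl [[276.6 278.8]]
spl [[274.7 274.3]]
spltop [[274.6 267.8]]
tip [[270.6 258.8]]
```

View pics/c14.png

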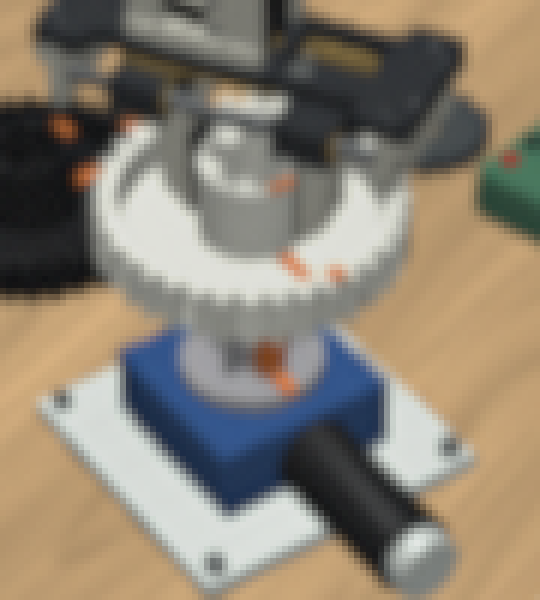

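```bash
python3 - <<'E'
from h import *
# hub flange in scene0: via blue hole / grey mask
a=cv2.imread("pics/scene0.png"); h=cv2.cvtColor(a,cv2.COLOR_BGR2HSV)
big=cv2.resize(a[240:320,225:320],None,fx=8,fy=8,interpolation=2); hb=cv2.cvtColor(big,cv2.COLOR_BGR2HSV)
bl=cv2.inRange(hb,(100,110,40),(130,255,255))
cs,hi=cv2.findContours(bl,cv2.RETR_CCOMP,cv2.CHAIN_APPROX_NONE)
k=max(range(len(cs)),key=lambda i:cv2.contourArea(cs[i])); c=cs[k][:,0].astype(float); 
toimg=lambda q:(q+.5)/8-.5+[225,240]
# predicted flange circle
H=np.array([.640,-.2406,.06]); T=np.arange(0,6.28,.05); pf=proj("scene",H+.036*np.c_[np.cos(T),np.sin(T),0*T])
print("pred flange x",pf[:,0].min(),pf[:,0].max(),"y max",pf[:,1].max())
# grey flange scan at widest row
V=big.astype(int)
for y in (270,271,272,273,274): 
    row=h[y,255:290]; print(y,[int(v) for v in row[:,1]])
# cog rim now
a2=cv2.imread("pics/s11.png"); h2=cv2.cvtColor(a2,cv2.COLOR_BGR2HSV)
p,yw,R=st(); g=p+R[:,2]*.159; up=-R[:,2]; b0=g-up*.0344
u=R[:,0];v=R[:,1]
for hh in(0,.014,.028):
    q=proj("scene",b0+up*hh+.0755*(np.outer(np.cos(T),u)+np.outer(np.sin(T),v))); print("cog",hh,"x",q[:,0].min().round(2),q[:,0].max().round(2),"y",q[:,1].min().round(2),q[:,1].max().round(2))
for y in (248,250,252,254,256): 
    print(y,h2[y,238:256,1].tolist(),h2[y,290:306,1].tolist())
for x in (265,268,271,274,277): print(x,h2[262:285,x,2].tolist(),h2[262:285,x,1].tolist())
E
```

```text
pred flange x 258.8292835101853 283.1752151763224 y max 281.34089975754716
270 [54, 25, 45, 92, 122, 101, 51, 18, 5, 5, 6, 5, 5, 6, 5, 5, 26, 97, 163, 187, 186, 169, 91, 12, 7, 6, 13, 37, 79, 86, 47, 11, 21, 55, 87]
271 [43, 89, 129, 153, 131, 71, 25, 6, 6, 3, 4, 5, 5, 6, 5, 3, 23, 91, 160, 185, 189, 165, 87, 12, 7, 3, 5, 15, 50, 104, 100, 53, 12, 21, 58]
272 [128, 153, 162, 154, 106, 47, 13, 5, 5, 5, 4, 4, 5, 6, 6, 5, 23, 93, 157, 188, 189, 155, 78, 12, 8, 6, 3, 8, 30, 93, 142, 104, 49, 10, 27]
273 [161, 165, 165, 146, 91, 35, 10, 5, 5, 5, 5, 4, 5, 5, 6, 5, 26, 91, 157, 188, 189, 148, 65, 9, 6, 5, 5, 5, 23, 84, 151, 150, 102, 52, 13]
274 [161, 159, 161, 145, 87, 33, 8, 5, 5, 5, 5, 4, 4, 5, 8, 5, 26, 94, 161, 188, 187, 141, 57, 7, 6, 6, 5, 6, 24, 82, 149, 167, 149, 110, 63]
t 15.40 tcp [ 0.6419 -0.2419  0.3252] yaw 102.45 grip 52.0mm F [ 0.4 -0.2 -2.3] M [-0.1  -0.16 -0.03] q [-0.47  0.71  1.13  0.01  1.32 -0.69]
cog 0 x 245.07 297.52 y 237.7 271.9
cog 0.014 x 244.81 297.55 y 234.03 268.11
cog 0.028 x 244.56 297.58 y 230.32 264.28
248 [12, 11, 12, 35, 29, 6, 7, 10, 12, 13, 13, 13, 12
[... 977 characters left out ...]
4, 12, 14, 10, 9, 3, 3, 5, 5, 4, 4, 5, 5, 3, 2, 22, 86, 142]
271 [224, 223, 218, 188, 156, 144, 144, 145, 144, 137, 122, 105, 100, 108, 126, 147, 160, 163, 161, 145, 124, 120, 133] [8, 8, 13, 12, 13, 12, 12, 12, 12, 9, 15, 22, 28, 24, 12, 3, 3, 5, 3, 4, 14, 68, 128]
274 [222, 213, 183, 153, 138, 136, 138, 138, 137, 132, 125, 123, 121, 122, 126, 139, 152, 159, 157, 140, 118, 119, 132] [7, 13, 13, 13, 13, 11, 13, 13, 19, 52, 116, 172, 194, 186, 154, 95, 40, 10, 5, 4, 15, 73, 133]
277 [222, 209, 188, 165, 146, 139, 139, 137, 133, 130, 131, 133, 135, 139, 156, 187, 206, 200, 166, 124, 118, 131, 138] [8, 13, 12, 11, 12, 11, 13, 13, 19, 35, 53, 63, 59, 59, 78, 121, 153, 149, 103, 33, 61, 123, 152]
```

>>> play_rows(moves="-1 -0.1 -0.2 0 0; -1 0 0 0.3 0; -1 0 0 0.4 0; -1 0 0 0.4 0; -1 0 0 0 0; -1 0 0 0 0; -1 0 0 0 0; -1 0 0 0 0")

```text
t: 16.2
tcp_pos: [0.6399, -0.243, 0.3128]
eef_rot: [[-0.216, 0.976, -0.005], [0.976, 0.216, 0.016], [0.017, -0.001, -1.0]]
ft_force: [0.2, -0.0, -3.4]
grip_width: 0.561
```

```bash
python3 - <<'E'
from h import *
gplan([.640,-.2408,.150],102.4,8,.02)
E
```

```text
t 16.20 tcp [ 0.6399 -0.243   0.3128] yaw 102.46 grip 51.6mm F [ 0.2 -0.  -3.4] M [-0.07 -0.12 -0.  ] q [-0.48  0.71  1.15  0.01  1.29 -0.7 ]
z [-0.0047  0.0162 -0.9999] gp [ 0.6391 -0.2404  0.1538]
t 16.20 tcp [ 0.6399 -0.243   0.3128] yaw 102.46 grip 51.6mm F [ 0.2 -0.  -3.4] M [-0.07 -0.12 -0.  ] q [-0.48  0.71  1.15  0.01  1.29 -0.7 ]
-0.06 0.08 0.38 0.001
left 0.0 0.0
```

>>> play_rows(moves="-1 0 0.1 0.2 0; -1 0 0 0.4 0; -1 0 0 0.4 0; -1 0 0 0.4 0; -1 0 0 0.2 0; -1 0 0 0 0; -1 0 0 0 0; -1 0 0 0 0")

```text
t: 17.0
tcp_pos: [0.6409, -0.2425, 0.2952]
eef_rot: [[-0.216, 0.976, -0.005], [0.976, 0.216, 0.016], [0.017, -0.001, -1.0]]
ft_force: [0.0, 0.6, -3.4]
grip_width: 0.56
```

```bash
python3 - <<'E'
from h import *
gplan([.640,-.2408,.130],102.4,8,.02)
a=snap("scene","s12"); cv2.imwrite("pics/c15.png",cv2.resize(a[215:315,230:320],None,fx=6,fy=6,interpolation=0))
E
```

```text
t 17.00 tcp [ 0.6409 -0.2425  0.2952] yaw 102.46 grip 51.5mm F [ 0.   0.6 -3.4] M [-0.03 -0.12 -0.06] q [-0.48  0.73  1.17  0.01  1.26 -0.7 ]
z [-0.0049  0.0164 -0.9999] gp [ 0.6401 -0.2399  0.1362]
t 17.00 tcp [ 0.6409 -0.2425  0.2952] yaw 102.46 grip 51.5mm F [ 0.   0.6 -3.4] M [-0.03 -0.12 -0.06] q [-0.48  0.73  1.17  0.01  1.26 -0.7 ]
-0.10 -0.03 0.62 0.001
left 0.0 0.0
```

View pics/c15.png

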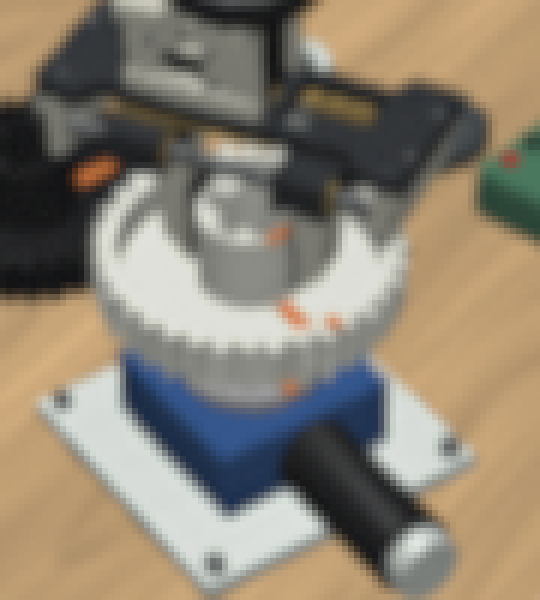

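>>> play_rows(moves="-1 -0.1 0 0 0; -1 0 0 0.3 0; -1 0 0 0.3 0; -1 0 0 0.3 0; -1 0 0 0.3 0; -1 0 0 0 0; -1 0 0 0 0; -1 0 0 0 0")

```text
t: 17.85
tcp_pos: [0.641, -0.2434, 0.2822]
eef_rot: [[-0.216, 0.976, -0.005], [0.976, 0.216, 0.016], [0.017, -0.001, -1.0]]
ft_force: [-0.7, -0.2, -3.0]
grip_width: 0.559
```

```bash
python3 - <<'E'
from h import *
gplan([.640,-.2408,.124],102.4,8,.02)
E
```

```text
t 17.85 tcp [ 0.641  -0.2434  0.2822] yaw 102.46 grip 51.4mm F [-0.7 -0.2 -3. ] M [-0.02 -0.08 -0.01] q [-0.48  0.74  1.18  0.01  1.23 -0.7 ]
z [-0.0047  0.0162 -0.9999] gp [ 0.6403 -0.2408  0.1232]
t 17.85 tcp [ 0.641  -0.2434  0.2822] yaw 102.46 grip 51.4mm F [-0.7 -0.2 -3. ] M [-0.02 -0.08 -0.01] q [-0.48  0.74  1.18  0.01  1.23 -0.7 ]
0.01 -0.03 -0.08 0.001
left 0.0 0.0
```

>>> play_rows(moves="-1 0 0 0.3 0; -1 0 0 0.4 0; -1 0 0 0.4 0; -1 0 0 0.3 0; -1 0 0 0.3 0; -1 0 0 0 0; -1 0 0 0 0; -1 0 0 0 0")

```text
t: 18.65
tcp_pos: [0.641, -0.2431, 0.2635]
eef_rot: [[-0.216, 0.976, -0.005], [0.976, 0.216, 0.016], [0.017, -0.001, -1.0]]
ft_force: [0.4, 0.1, -3.5]
grip_width: 0.562
```

```bash
python3 - <<'E'
from h import *
gplan([.640,-.2408,.0944],102.4,8,.02)
E
```

```text
t 18.65 tcp [ 0.641  -0.2431  0.2635] yaw 102.46 grip 51.7mm F [ 0.4  0.1 -3.5] M [ 0.02 -0.13  0.02] q [-0.48  0.76  1.2   0.01  1.2  -0.7 ]
z [-0.0048  0.0163 -0.9999] gp [ 0.6402 -0.2405  0.1046]
t 18.65 tcp [ 0.641  -0.2431  0.2635] yaw 102.46 grip 51.7mm F [ 0.4  0.1 -3.5] M [ 0.02 -0.13  0.02] q [-0.48  0.76  1.2   0.01  1.2  -0.7 ]
-0.04 -0.03 1.02 0.001
left 0.0 0.0
```

Sliding freely with no extra force. The last 10 mm comes next.

>>> play_rows(moves="-1 0 0 0.3 0; -1 0 0 0.3 0; -1 0 0 0.2 0; -1 0 0 0.1 0; -1 0 0 0.1 0; -1 0 0 0 0; -1 0 0 0 0; -1 0 0 0 0")

```text
t: 19.45
tcp_pos: [0.641, -0.243, 0.2546]
eef_rot: [[-0.216, 0.976, -0.003], [0.976, 0.216, 0.015], [0.015, 0.001, -1.0]]
ft_force: [-0.7, -0.0, -1.6]
grip_width: 0.565
```

```bash
python3 - <<'E'
from h import *
gplan([.640,-.2408,.0944],102.4,8,.02)
E
```

```text
t 19.45 tcp [ 0.641  -0.243   0.2546] yaw 102.46 grip 52.0mm F [-0.7 -0.  -1.6] M [-0.   -0.07  0.01] q [-0.48  0.77  1.21  0.01  1.18 -0.7 ]
z [-0.0027  0.0152 -0.9999] gp [ 0.6406 -0.2406  0.0956]
t 19.45 tcp [ 0.641  -0.243   0.2546] yaw 102.46 grip 52.0mm F [-0.7 -0.  -1.6] M [-0.   -0.07  0.01] q [-0.48  0.77  1.21  0.01  1.18 -0.7 ]
-0.01 -0.06 0.12 0.001
left 0.0 0.0
```

>>> play_rows(moves="-1 0 0 0.1 0; -1 0 0 0.1 0; -1 0 0 0.1 0; -1 0 0 0 0; 0.55 0 0 0 0; 0.55 0 0 0 0; 0.55 0 0 0 0; 0.55 0 0 0 0")

```text
t: 20.25
tcp_pos: [0.6414, -0.2432, 0.2543]
eef_rot: [[-0.216, 0.976, 0.001], [0.976, 0.216, 0.013], [0.013, 0.003, -1.0]]
ft_force: [0.5, 0.1, -0.4]
grip_width: 0.775
```

```bash
python3 - <<'E'
from h import *
gplan([.640,-.2408,.0944],102.4,8,.02)
a=snap("scene","s13"); cv2.imwrite("pics/c16.png",cv2.resize(a[215:315,230:320],None,fx=6,fy=6,interpolation=0))
E
```

```text
t 20.25 tcp [ 0.6414 -0.2432  0.2543] yaw 102.47 grip 71.3mm F [ 0.5  0.1 -0.4] M [-0.02 -0.14 -0.05] q [-0.48  0.77  1.21  0.01  1.17 -0.7 ]
z [ 5.000e-04  1.340e-02 -9.999e-01] gp [ 0.6415 -0.241   0.0953]
t 20.25 tcp [ 0.6414 -0.2432  0.2543] yaw 102.47 grip 71.3mm F [ 0.5  0.1 -0.4] M [-0.02 -0.14 -0.05] q [-0.48  0.77  1.21  0.01  1.17 -0.7 ]
0.06 -0.14 0.09 0.001
left 0.0 0.0
```

View pics/c16.png

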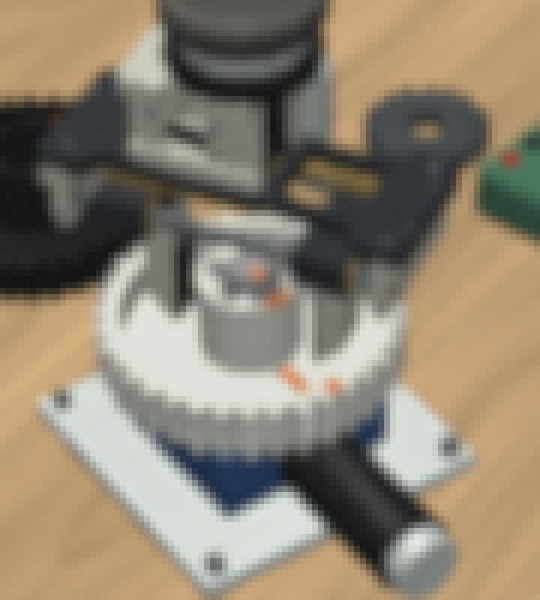

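Home: the hub tip shows just above the collar, with its orange mark lined up with the slot mark. Next I retreat straight up and away.

>>> play_rows(moves="0.55 0 0 -0.5 0; 0.55 0 0 -1.5 0; 0.55 0 0 -2 0; 0.55 0 0 -3 0; 0.55 0 0 -3 0; 0.55 0 0 -3 0; 0.55 2 -2 0 0; 0.55 4 -2 0 0")

```text
t: 21.1
tcp_pos: [0.5898, -0.1975, 0.397]
eef_rot: [[-0.213, 0.977, 0.008], [0.977, 0.213, 0.009], [0.007, 0.01, -1.0]]
ft_force: [0.2, 0.5, 0.5]
grip_width: 0.776
```

>>> play_rows(moves="0.55 4 -2 0 0; 0.55 4 -2 0 0; 0.55 4 -2 0 0; 0.55 4 -2 0 0; 0.55 2 -1 0 0; 0.55 0 0 0 0; 0.55 0 0 0 0; 0.55 0 0 0 0")

```text
t: 21.9
tcp_pos: [0.4551, -0.0331, 0.4084]
eef_rot: [[-0.214, 0.976, 0.026], [0.977, 0.214, 0.004], [-0.002, 0.026, -1.0]]
ft_force: [-0.6, 0.1, -0.5]
grip_width: 0.77
```

```bash
python3 - <<'E'
from h import *
st()
a=snap("scene","s14"); b=snap("top","t14")
cv2.imwrite("pics/c17.png",np.hstack([cv2.resize(a[225:315,225:315],None,fx=4.4,fy=4.4,interpolation=2),cv2.resize(b[95:185,320:410],None,fx=4.4,fy=4.4,interpolation=2)]))
T=np.arange(0,6.28,.05)
H=np.array([.640,-.2406,.06])
for z in (.06,.095):
  for n in("scene","top"):
    q=proj(n,H+[0,0,z-.06+.05]+.026*np.c_[np.cos(T),np.sin(T),0*T]); print(z,n,"collar top",q.min(0).round(1),q.max(0).round(1))
    q=proj(n,H+[0,0,z-.06+.028]+.0755*np.c_[np.cos(T),np.sin(T),0*T]); print("   rim top",q.min(0).round(1),q.max(0).round(1))
E
```

```text
t 21.90 tcp [ 0.4551 -0.0331  0.4084] yaw 102.36 grip 70.9mm F [-0.6  0.1 -0.5] M [-0.04 -0.14 -0.02] q [-0.24  0.21  1.7   0.01  1.21 -0.46]
0.06 scene collar top [261.8 254.3] [279.7 266. ]
   rim top [245.  249.5] [296.7 283.5]
0.06 top collar top [357.7 124. ] [377.1 143. ]
   rim top [338.4 108.5] [393.6 162.7]
0.095 scene collar top [261.4 245. ] [279.6 256.6]
   rim top [244.5 240.5] [296.8 274.2]
0.095 top collar top [359.9 120.4] [379.7 139.9]
   rim top [339.9 104.6] [396.6 160.2]
```

View pics/c17.png

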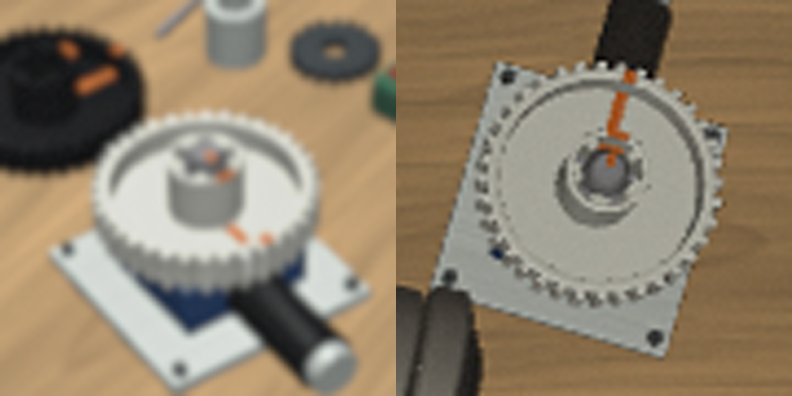

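View pics/t14.png

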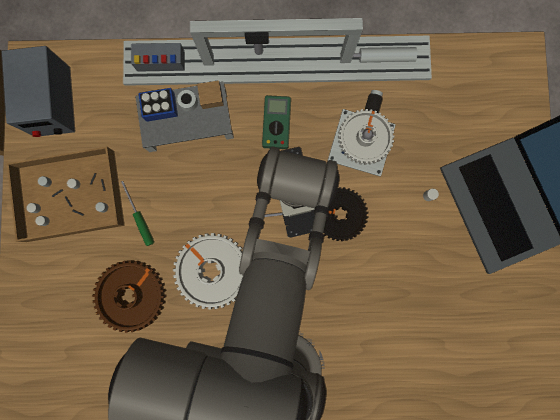

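The rim top edge sits at row 249.5 in the scene view. That is exactly the row predicted for home (a cog 35 mm too high would show at 240.5). The marks line up and the bystanders are in place.

```bash
python3 - <<'E'
from h import *
a=cv2.imread("pics/top0.png").astype(int);b=cv2.imread("pics/t14.png").astype(int)
d=abs(a-b).max(2); 
for n,(x0,x1,y0,y1) in dict(meter=(262,292,94,150),driver=(120,156,180,248),roller=(424,442,186,204),bigcog=(172,235,232,310),brown=(90,168,258,334)).items(): print(n,int((d[y0:y1,x0:x1]>45).sum()))
print(ticket.finish_job())
E
```

```text
meter 18
driver 0
roller 0
bigcog 30
brown 0
the job is handed in; nothing more can be done
None
```

I drew the smaller white cog out from under the rack by its rim until it lay flat and clear, then let go. I re-gripped it by the collar and carried it to the hub. I turned it about 4° so the wide slot met the master spline, slid it down onto the flange and let go. I handed the job in at about 22 s of the 54 s allowed.

**Seating:** the hub tip stands just above the collar and the orange marks line up. The rim's upper edge sits at image row 249.5, the row predicted for fully home; 35 mm too high would show at 240.5. At the end position the cog's weight came off the wrist. The largest wrist force I read was about 4 N, while carrying the cog.

**Bystanders:** the screwdriver, roller and brown cog showed no change between the first and last top pictures.
- **Meter and larger white cog:** they showed a few changed pixels (18 and 30), which I put down to the arm's edge or shadow. Both look unmoved in the pictures.
- **Sleeve, pinion, hex key and black cog:** the arm hid these, wholly or partly, in the last top view, so I checked them only by eye in the scene view. They looked in place, and the arm passed well above them.

**Tool tilt:** the tool's tilt drifted during the moves, to about 2° when it gripped the collar. It was under 1° by the time the cog was seated, and it caused no binding.

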